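# Load a flanged ring mandrel into the bench holder

## Robot

A 7-joint arm with a two-finger parallel gripper is mounted at the origin on the work surface. World frame = base frame: x ahead of the robot, y to its left, z up, the work surface at z = 0. Lengths are in m, angles in degrees, forces in N, time in s.
With the tool pointing down it reaches from about 0.4 to 0.75 m from the base axis. Payload 19.5 kg.
Tool frame: the origin (TCP) lies midway between the tips of the shut fingers; the grasp point (between the pads) lies 19 mm behind it; z points along the fingers, y is the direction in which the jaws open and shut (so a half turn about z gives the same grasp; the last joint's range is limited). The gripper opens to 85 mm and grips with 20 to 120 N. Pads are 22 mm wide; open, the fingers measure 114 mm over their backs; the gripper's body (76 mm by 85 mm) begins 54 mm behind the grasp point. The pads swing forward as they close: fully open they stand 13 mm farther back than shut.
Start: joints at [68.944, 40.479, -1.581, 85.061, 1.261, 54.483, -4.326], TCP at [0.184, -0.545, 0.231] pointing down, gripper open.
Joint ranges: [-155.06, 155.06], [-18.47, 123.98], [-90, 86.84], [0, 140.48], [-83.41, 263.41], [0, 116], [-161.91, 161.91]. Speed limits (degrees/s): [108.29, 108.29, 147.25, 147.25, 172.46, 172.46, 172.46].

## Interface

Orientations are given as a 3x3 rotation matrix whose columns are the frame's x, y, z axes.
In Python, from bench import readout, vision, job gives the robot as it stands.
- The arm moves only by the tool carry_out, never from a script. Its argument "series" is a list of rows, each a list of 2 entries, a list of its own where there are three numbers: the shift along the tool's x, y, z in cm, then the turn, a rotation vector about the tool's x, y, z in rad. A call has 1 to 20 rows; each row shifts and turns the pose as measured when the row begins, along the tool's axes as they then stand; what a row does not reach is not made up. A row lasts 1/8 s, in which the tool goes at most 62.5 mm and 10.7 degrees, less where a joint would pass 70% of its speed; a pose out of reach is approached as far as the arm can. A call with a gripper value outside its range is refused whole. "jaw" is the opening, from 0 (shut) to 1 (fully open), set as the call begins (left out, the last holds). The fingers move at their own pace and stop on an object; the grip force is fixed at half the most. Time passes only in rows, so rows that do not move let the fingers close. It gives the time, the measured TCP pose, the force and the opening at its end, in the units of the state.
- readout.get_obs(): the state, without advancing time (a new reading comes with each control period).
- vision.snapshot(name): name is "scene" or "top"; returns a dict with "img" (420x560x3 uint8, blue, green, red), "vertical_fov" (degrees; the focal length in pixels is half the picture's height over the tangent of half this angle, whatever the lens; pixels are square), "cx", "cy" (the principal point, pixels), "k1" (the pictures are not rectified: a ray, as slopes to the right and down, at radius r is drawn at 1 + k1 r^2 times it, then the intrinsics apply), "pose" (4x4, takes a point from camera to world coordinates). Camera axes: x right, y down, z forward; pixel columns grow to the right and rows downward; lengths in m; the calibration is good to about 2 mm. A picture is of the moment at which its call begins. There is no depth.
- job.sign_off(): hands the job in, once; it reports no verdict.
The state is a dict: "t": time; "joint_pos": joint angles; "qvel": joint speeds; "joint_efforts": joint torques, N m; "tool_pos": TCP position; "tool_rot": TCP orientation; "ft_force": force on the tool from outside, world axes, zero at the start; "moment": the same for the moment, N m; "gripper_width": opening from 0.0 (shut) to 1.0 (fully open).
Only numpy, scipy, OpenCV 4.12 (cv2) and the standard library are available. Lean on these libraries where they do the work, as an engineer would, in place of code of your own. Each camera call takes 0.05 s, during which the arm holds its last target.

## Task

Carry the flanged brass ring mandrel upright to the wooden step of the bench holder and slide it sideways into the slotted steel plate, flange underneath the plate, past the two sprung balls and fully home against the stop screw. Feel for the stop, and keep it pressed there with about 12 N for half a second, never pushing with more than 20 N. Let go, slide the red-knobbed keeper bolt fully shut across the slot behind it, leave everything upright and undisturbed, and take the hand away.

Things in the scene. Friction and masses are not known exactly. Their poses are not given: they have to be found in the camera images.
- mandrel_center (a point): Centre of the flanged brass ring mandrel: loose, upright, 100 mm tall, 0.2 to 0.45 kg; the only mandrel with a flange (plain steel and wooden ones stand near it). The point is on its axis 50 mm above its underside, z axis up. From the bottom: flange 44 mm diameter, 6 mm thick; neck 24 mm diameter up to 26 mm; grip 20 mm diameter up to 80 mm; tip 16 mm diameter up to 100 mm.
- holder: Mandrel holder, fixed. Origin at bench height on the slot's centreline, where the mandrel's axis stands when home with the stop screw fully forward. x points along the slot inwards, from open mouth to stop; z up. Wooden base x -125 to 75, y -50 to 110 mm. Steel plate 5 mm thick: underside 17, top 22 mm above the bench. Under it a channel 52 mm wide, 9 mm high for the flange.
- step (a point): A point on top of the open wooden step in front of the slot, on the slot's centreline, 92 mm before the holder's origin and 8 mm above the bench. The step is clear from x = -125 to -55 mm in the holder's frame and runs on level under the plate as the channel's floor. Axes as the holder's.
- slot_mouth (a point): Middle of the slot's open mouth at the plate's front edge, on the plate's top, 55 mm before the holder's origin and 22 mm above the bench. The mouth is 52 mm wide here and narrows by 20 mm further in to the slot's 27 mm. Axes as the holder's.
- slot_balls (a point): Point on the slot's centreline midway between two sprung brass balls (10 mm diameter), 10 mm before the holder's origin. Each sticks 4 mm into the slot from its side. Pushing the 24 mm neck past them takes about 4 to 10 N, felt from about 9 mm before this point up to it; then it runs freely again, up to the stop.
- stop: Dark steel stop block with its brass stop screw, at the slot's closed end, 36 mm past the holder's origin, top 33 mm high. Origin and axes are the holder's: they do not show the screw. Its rigid tip, 27 mm above the bench, is set anywhere within 20 mm and not measured: the mandrel's axis is home 0 to 20 mm past the holder's origin, to be found by feel.
- keeper_knob (a point): Grip point of the keeper bolt's red knob, an upright cylinder of 12 mm diameter from 28 to 54 mm above the bench; the point is on its axis at 49 mm. Fully open it is at x -18.5, y 88 mm in the holder's frame. The flat bolt under it lies on the plate (y 22 to 97 mm when open, up to 28 mm high), under a steel strap 31 mm high at y 28 to 37 mm.
- keeper (a joint): Travel of the keeper bolt in m: 0 open (it starts between 0 and 0.006), 0.040 fully shut at its end stop. It moves along the holder's -y and shuts across the slot behind the mandrel's neck. Friction about 1.5 N; it stays where it is left.
Not all that is in view belongs to the job. What is shaped like the part that bears mandrel_center but green or purple is not meant.

How it is judged:
By the outcome, as a careful person would: the job done as asked, in the order asked, and still so for the second after the job is handed in, with the robot touching nothing.
It also fails if it takes over 72 s, if anything falls off the work surface, if the arm or the gripper's body presses on something with over 40 N, if the wrist force passes 120 N, or if a joint passes its speed limit or range.

## Working session

There is one attempt and no reset: what is moved stays moved. The work goes in short steps, Python scripts to look and compute and a tool call to move; the robot and the scene stay as the last step left them, time stands still between calls to the robot, and variables do not carry over. Pictures are saved under pics/ and viewed, and the job is handed in when it is done.

Besides the shell and the picture viewer there is one more tool, called after "Emit:" in YAML: its name, and indented under it one key for each argument. carry_out: Moves the arm, as the interface text tells. Its arguments: {"type":"object","properties":{"series":{"type":"array","items":{"type":"array"}},"jaw":{"type":"number"}},"required":["series"]}

```bash
mkdir -p pics; ls
cat > h.py <<'E'
import numpy as np, cv2
from bench import readout, vision, job
def cam(s):
    h=s['img'].shape[0]; f=h/2/np.tan(np.radians(s['vertical_fov']/2))
    return f
def ray(s,u,v):
    f=cam(s); K=np.array([[f,0,s['cx']],[0,f,s['cy']],[0,0,1.]])
    p=cv2.undistortPoints(np.array([[[u,v]]],float),K,np.array([s['k1'],0,0,0.]))[0,0]
    P=np.array(s['pose']); d=P[:3,:3]@np.array([p[0],p[1],1]); return P[:3,3],d/np.linalg.norm(d)
def onz(s,u,v,z):
    o,d=ray(s,u,v); return o+d*(z-o[2])/d[2]
def proj(s,X):
    f=cam(s); P=np.array(s['pose']); c=P[:3,:3].T@(np.array(X)-P[:3,3]); x,y=c[0]/c[2],c[1]/c[2]
    k=1+s['k1']*(x*x+y*y); return np.array([f*x*k+s['cx'],f*y*k+s['cy']])
def tri(rs):
    A=np.zeros((3,3));b=np.zeros(3)
    for o,d in rs:
        M=np.eye(3)-np.outer(d,d);A+=M;b+=M@o
    X=np.linalg.solve(A,b); return X,[np.linalg.norm(np.cross(X-o,d)) for o,d in rs]
E
python3 - <<'E'
from h import *
import pickle
o=readout.get_obs();print(o)
S={}
for n in('scene','top'):
    s=vision.snapshot(n);S[n]=s
    cv2.imwrite(f'pics/{n}0.png',s['img']);print(n,s['vertical_fov'],s['cx'],s['cy'],s['k1'],np.round(s['pose'],3))
pickle.dump(S,open('S0.pkl','wb'))
E
```

```text
pics
{'t': 0.0, 'joint_pos': array([68.94382839, 40.51296038, -1.58105146, 85.08292751,  1.26089781,
       54.48127657, -4.32533746]), 'qvel': array([-0.0662066 , -0.00573005, -0.01752065,  0.00083493, -0.02534252,
        0.0898108 ,  0.00838529]), 'joint_efforts': array([ 2.82551855e-04, -8.83223033e+01,  1.23485852e+00, -2.36174297e+01,
        1.70180749e-02,  6.58839199e-03, -2.57260990e-05]), 'tool_pos': array([ 0.18394705, -0.5445224 ,  0.23084338]), 'tool_rot': array([[ 9.47396645e-01,  3.20061634e-01, -3.83224963e-04],
       [ 3.20061859e-01, -9.47396149e-01,  9.71248133e-04],
       [-5.22065896e-05, -1.04281292e-03, -9.99999455e-01]]), 'ft_force': array([-0.05894467,  0.30205235,  0.27841147]), 'moment': array([0.01170312, 0.01347771, 0.01952028]), 'gripper_width': 0.999138672301865}
scene 50.08608425456792 277.0912821716642 215.72408091118223 -0.06725826546296038 [[-0.775  0.482 -0.409  0.923]
 [ 0.632  0.602 -0.489  0.398]
 [ 0.01  -0.637 -0.771  0.735]
 [ 0.     0.     0.     1.   ]]
top 48.802432546069866 277.6918157203708 211.63483725097 -0.15602043053252954 [[-0.094 -0.965  0.244  0.326]
 [-0.996  0.091 -0.021 -0.032]
 [-0.002 -0.245 -0.97   1.075]
 [ 0.     0.     0.     1.   ]]
```

View pics/scene0.png

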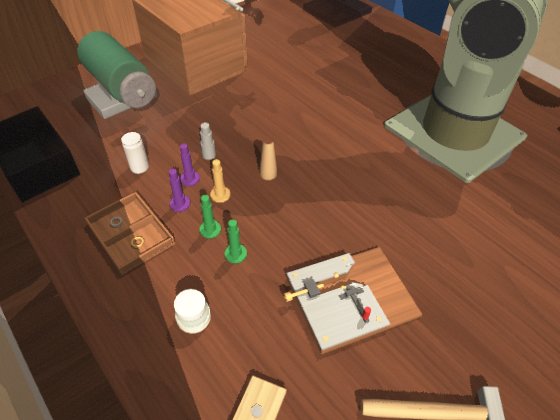

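View pics/top0.png

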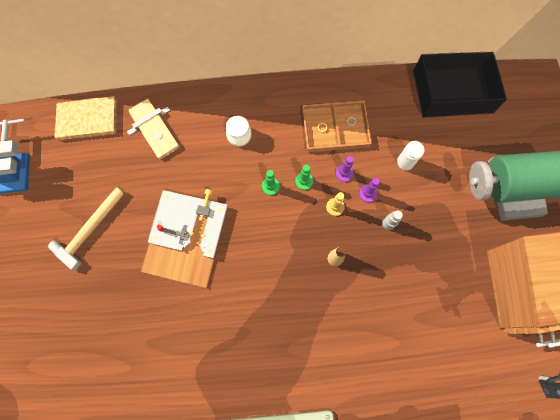

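Run:
```python
from h import *
import pickle
S=pickle.load(open('S0.pkl','rb'))
def crop(n,x0,y0,w,h,k,f):
    c=S[n]['img'][y0:y0+h,x0:x0+w]; c=cv2.resize(c,None,fx=k,fy=k,interpolation=cv2.INTER_CUBIC)
    for i in range(0,w,10): cv2.putText(c,str(x0+i) if i%20==0 else '|',(i*k,8),0,.3,(255,255,255))
    for i in range(0,h,10): cv2.putText(c,str(y0+i),(0,i*k+3),0,.3,(255,255,255))
    cv2.imwrite(f,c)
crop('top',130,175,110,120,5,'pics/ct.png')
crop('scene',270,235,160,125,5,'pics/cs.png')
a=S['scene']['img'][140:280,160:290];b=S['top']['img'][150:280,250:410]
a=cv2.resize(a,None,fx=3,fy=3);b=cv2.resize(b,(380,310))
cv2.imwrite('pics/cm.png',np.hstack([a,np.pad(b,((0,a.shape[0]-310),(0,0),(0,0)))]))
```

```text
(no output)
```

View pics/ct.png

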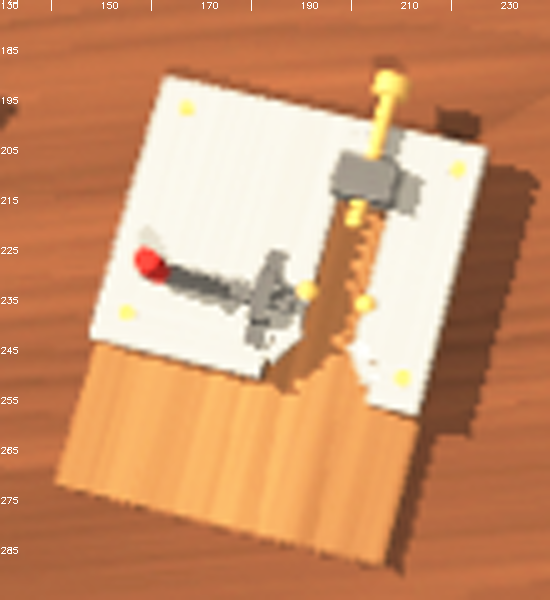

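View pics/cs.png

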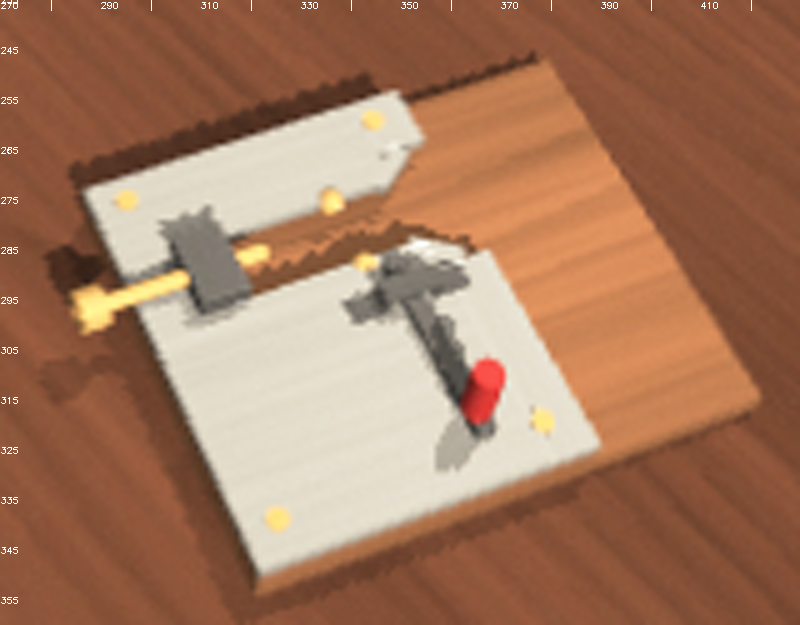

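View pics/cm.png

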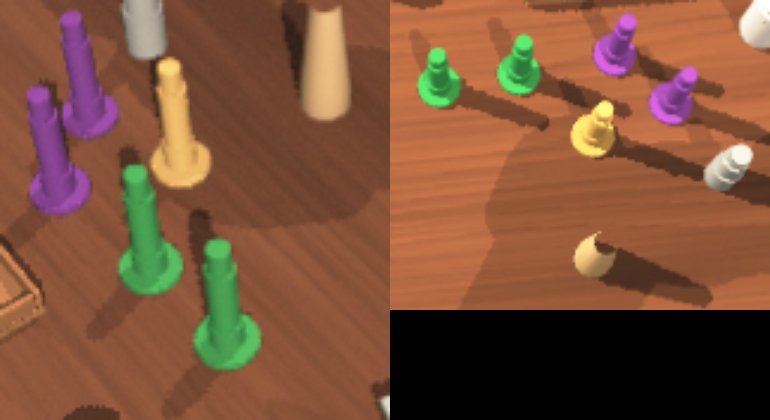

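```bash
cat > m.py <<'E'
from h import *
import pickle
S=pickle.load(open('S0.pkl','rb'));T,C=S['top'],S['scene']
q=lambda x0,y0,x,y:(x0+(x+.5)/5-.5,y0+(y+.5)/5-.5)
t=lambda x,y:q(130,175,x,y); c=lambda x,y:q(270,235,x,y)
M=[((75,110,22),t(163,74),c(258,575)),((75,-50,22),t(487,147),c(82,187)),((-55,110,22),t(92,340),c(600,444)),
 ((-125,110,8),t(53,485),c(761,398)),((-125,-50,8),t(384,567),c(547,62)),((-55,-50,22),t(418,416),c(398,92))]
A=[];B=[]
for m,a,b in M:
    X,e=tri([ray(T,*a),ray(C,*b)]);
    print(m,np.round(X*1e3,1),np.round(np.array(e)*1e3,1),'ray-plane',np.round(onz(T,*a,m[2]/1e3)[:2]*1e3,1),np.round(onz(C,*b,m[2]/1e3)[:2]*1e3,1))
    for s,p in((T,a),(C,b)):
        A.append(m[:2]);B.append(onz(s,*p,m[2]/1e3)[:2]*1e3)
def fit(A,B):
    A=np.array(A,float);B=np.array(B);a0,b0=A.mean(0),B.mean(0)
    U,_,Vt=np.linalg.svd((A-a0).T@(B-b0));R=(U@Vt).T;return R,b0-R@a0
for nm,sl in(('both',slice(None)),('top',slice(0,None,2)),('scene',slice(1,None,2))):
    R,tr=fit(A[sl],B[sl]);print(nm,'yaw',np.degrees(np.arctan2(R[1,0],R[0,0])),tr,np.round(np.array(B[sl])-np.array(A[sl])@R.T-tr,1).tolist())
# knob top centre, z~54
a=t(148,257);b=c(488,369)
X,e=tri([ray(T,*a),ray(C,*b)]);print('knob',X,e)
R,tr=fit(A,B);print('in holder',R.T@(X[:2]*1e3-tr))
# mandrel tip top centre
a0=b0=None
E
python3 m.py
python3 - <<'E'
from h import *
import pickle
S=pickle.load(open('S0.pkl','rb'))
rs=[]
for n,(x0,y0,w,h) in {'top':(315,185,40,35),'scene':(205,150,30,60)}.items():
    c=S[n]['img'][y0:y0+h,x0:x0+w].astype(int)
    hsv=cv2.cvtColor(c.astype(np.uint8),cv2.COLOR_BGR2HSV)
    m=((hsv[...,0]>14)&(hsv[...,0]<32)&(hsv[...,1]>80)&(hsv[...,2]>150))
    for y in range(h): 
        x=np.where(m[y])[0]
        if len(x): print(n,y0+y,x0+x.min(),x0+x.max(),len(x))
E
```

```text
(75, 110, 22) [671.1 215.6  23.7] [0.1 0.1] ray-plane [671.6 216. ] [670.5 215.1]
(75, -50, 22) [619.6  62.5  24.4] [0.2 0.2] ray-plane [620.4  62.6] [618.5  61.5]
(-55, 110, 22) [545.2 254.8  20.1] [0.2 0.2] ray-plane [544.9 254.1] [546.1 255.3]
(-125, 110, 8) [480.4 278.1   9.3] [0.5 0.5] ray-plane [480.4 279. ] [479.9 277.5]
(-125, -50, 8) [429.3 125.7   6.3] [0.3 0.3] ray-plane [429.3 125.2] [430.2 126.6]
(-55, -50, 22) [495.4 103.9  20.8] [0.8 0.8] ray-plane [495.7 103.1] [495.6 105.1]
both yaw -18.37340642957852 [564.02612244 133.92609497] [[1.7, 1.4], [0.6, 0.4], [1.0, -0.2], [-0.9, -1.3], [-1.6, -1.5], [-0.4, -0.4], [0.3, 1.2], [-0.1, -0.2], [-0.4, -0.7], [0.6, 0.8], [-0.4, -0.7], [-0.5, 1.3]]
top yaw -18.177973577244398 [564.27707487 133.91217496] [[1.8, 1.0], [0.5, -0.4], [-1.4, -1.4], [0.6, 1.5], [-0.6, -0.2], [-0.8, -0.5]]
scene yaw -18.570190638318028 [563.77395997 133.93991739] [[0.6, 0.7], [-0.4, -1.1], [-0.6, -0.4], [-0.4, -0.5], [0.9, 0.3], [-0.1, 1.1]]
knob [0.5734608  0.21849031 0.05610077] [np.float64(0.0009028781046669234), np.float64(0.0009028781046669024)]
in h
[... 682 characters left out ...]

scene 169 212 221 10
scene 170 212 221 10
scene 171 213 221 9
scene 172 213 221 9
scene 173 213 222 10
scene 174 214 222 9
scene 175 214 222 9
scene 176 214 222 9
scene 177 214 222 9
scene 178 214 222 9
scene 179 214 222 9
scene 180 214 222 9
scene 181 214 222 9
scene 182 215 223 9
scene 183 215 223 9
scene 184 215 223 9
scene 185 215 224 10
scene 186 214 224 11
scene 187 214 226 13
scene 188 213 227 15
scene 189 212 228 17
scene 190 212 229 18
scene 191 211 229 19
scene 192 210 229 20
scene 193 210 229 20
scene 194 210 229 20
scene 195 210 229 20
scene 196 210 229 20
scene 197 211 229 19
scene 198 212 228 17
scene 199 212 227 16
scene 200 213 226 14
scene 201 215 224 10
scene 202 217 223 7
```

Run:
```python
from h import *
import pickle
S=pickle.load(open('S0.pkl','rb'));T,C=S['top'],S['scene']
for nm,a,b,z in(('flange',(335,207),(219.7,195),.003),('tip',(339.8,196),(216,162),.1)):
    X,e=tri([ray(T,*a),ray(C,*b)]);print(nm,X,e,onz(T,*a,z),onz(C,*b,z))
X0=None
from scipy.optimize import least_squares
# axis as point on bench: average flange
for x in [(.585,-.14)]:pass
def outline(s,x,y,zs,r):
    th=np.linspace(0,2*np.pi,60)
    return np.array([proj(s,(x+r*np.cos(t),y+r*np.sin(t),z)) for z in zs for t in th])
import sys
X,_=tri([ray(T,335,207),ray(C,219.7,195)])
for s,n in((T,'top'),(C,'scene')):
    o=outline(s,X[0],X[1],(0,.006),.022);p=outline(s,X[0],X[1],(.1,),.008)
    print(n,'flange',o.min(0),o.max(0),'tip',p.min(0),p.max(0))
```

```text
flange [ 5.94783199e-01 -1.93729286e-01 -3.47546272e-04] [np.float64(0.00010338918375292509), np.float64(0.00010338918375295688)] [ 0.59387153 -0.193148    0.003     ] [ 0.59633495 -0.19113169  0.003     ]
tip [ 0.59380943 -0.19254408  0.09976035] [np.float64(0.00041472135641244714), np.float64(0.00041472135641240344)] [ 0.59343499 -0.19219927  0.1       ] [ 0.59414533 -0.19272027  0.1       ]
top flange [325.9375984  197.45123681] [344.48428091 215.80884353] tip [336.78894092 191.86088917] [344.02998271 198.85243598]
scene flange [209.4519642 185.7714596] [229.71887849 202.40156642] tip [211.524226   159.15910291] [219.39972376 164.6054577 ]
```

Run:
```python
from h import *
import pickle
S=pickle.load(open('S0.pkl','rb'));T,C=S['top'],S['scene']
m=np.array([.5945,-.1925]);th=np.radians(-18.4);j=np.array([np.cos(th),np.sin(th)]);n=np.array([-j[1],j[0]])
for nm,p in dict(green1=(271,187),green2=(304,183),pur1=(345,174),pur2=(368,195),steel=(389,225),wood=(335,261),white=(406,167)).items():
    X=onz(T,*p,.003)[:2];print(nm,X.round(3),'jaw',((X-m)@j*1e3).round(),'side',((X-m)@n*1e3).round(), 'dist',np.linalg.norm(X-m).round(3), 'ang',np.degrees(np.arctan2(*(X-m)[::-1])).round())
o=readout.get_obs();R=o['tool_rot'];p=o['tool_pos']
tgt=np.array([.5945,-.1925,.20]);print('shift tool cm',R.T@(tgt-p)*100)
```

```text
green1 [ 0.658 -0.045] jaw 14.0 side 160.0 dist 0.161 ang 67.0
green2 [ 0.661 -0.126] jaw 42.0 side 84.0 dist 0.094 ang 45.0
pur1 [ 0.674 -0.228] jaw 87.0 side -9.0 dist 0.088 ang -24.0
pur2 [ 0.616 -0.277] jaw 47.0 side -73.0 dist 0.087 ang -76.0
steel [ 0.537 -0.317] jaw -15.0 side -136.0 dist 0.137 ang -115.0
wood [ 0.464 -0.177] jaw -128.0 side -27.0 dist 0.131 ang 173.0
white [ 0.679 -0.383] jaw 140.0 side -154.0 dist 0.208 ang -66.0
shift tool cm [ 50.16131012 -20.20874815   3.1067505 ]
```

Emit:
carry_out:
  series:
    - [[0,0,0],[0,0,-0.17]]
    - [[0,0,0],[0,0,-0.17]]
    - [[0,0,0],[0,0,-0.17]]
    - [[0,0,0],[0,0,-0.17]]
    - [[0,0,0],[0,0,-0.17]]
    - [[0,0,0],[0,0,-0.08]]
    - [[4.6,2.8,0],[0,0,0]]
    - [[4.6,2.8,0],[0,0,0]]
    - [[4.6,2.8,0],[0,0,0]]
    - [[4.6,2.8,0],[0,0,0]]
    - [[4.6,2.8,0],[0,0,0]]
    - [[4.6,2.8,0],[0,0,0]]
    - [[4.6,2.8,0],[0,0,0]]
    - [[4.6,2.8,0],[0,0,0]]
    - [[0,0,0],[0,0,0]]
  jaw: 0.8

```text
t: 1.98
tool_pos: [0.5105, -0.2435, 0.2272]
tool_rot: [[0.282, 0.959, -0.004], [0.959, -0.282, 0.007], [0.006, -0.006, -1.0]]
ft_force: [0.2, 0.0, 0.4]
gripper_width: 0.803
```

```bash
cat > to.py <<'E'
from h import *
import sys
def show(x,y,z,jawdeg=-18.4):
    o=readout.get_obs();R=o['tool_rot'];p=o['tool_pos']
    print('t',o['t'],'p',p.round(4),'jawang',np.degrees(np.arctan2(R[1,1],R[0,1])).round(2),'zax',R[:,2].round(4),'F',o['ft_force'].round(2),'M',o['moment'].round(2),'w',round(o['gripper_width'],3),'j',o['joint_pos'].round(1))
    print('shift cm',(R.T@(np.array([x,y,z])-p)*100).round(2))
    c,s=np.cos(np.radians(jawdeg)),np.sin(np.radians(jawdeg))
    G=np.column_stack([(-s,c,0),(c,s,0),(0,0,-1)]) 
    from scipy.spatial.transform import Rotation as Ro
    print('turn',Ro.from_matrix(R.T@G).as_rotvec().round(4))
show(*map(float,sys.argv[1:]))
E
python3 to.py .5945 -.1925 .13
```

```text
t 1.975 p [ 0.5105 -0.2435  0.2272] jawang -16.37 zax [-0.0043  0.0071 -1.    ] F [0.23 0.02 0.42] M [-0.05  0.05  0.04] w 0.803 j [ 29.7  40.5 -14.3  86.8  10.9  54.5  -4.1]
shift cm [7.21 6.69 9.72]
turn [-0.0062 -0.0055  0.0355]
```

Emit:
carry_out:
  series:
    - [[3.6,3.3,2.5],[-0.006,-0.005,0.035]]
    - [[3.6,3.3,2.5],[0,0,0]]
    - [[0,0,2],[0,0,0]]
    - [[0,0,0],[0,0,0]]
    - [[0,0,0],[0,0,0]]

```text
t: 2.6
tool_pos: [0.5956, -0.1961, 0.1552]
tool_rot: [[0.32, 0.948, -0.002], [0.948, -0.32, -0.002], [-0.002, -0.001, -1.0]]
ft_force: [0.4, -0.0, -0.0]
gripper_width: 0.799
```

```bash
python3 to.py .5945 -.1925 .033
python3 - <<'E'
from h import *
s=vision.snapshot('scene');cv2.imwrite('pics/g1.png',cv2.resize(s['img'][80:280,120:330],None,fx=3,fy=3))
E
```

```text
t 2.6 p [ 0.5956 -0.1961  0.1552] jawang -18.64 zax [-0.0016 -0.0018 -1.    ] F [ 0.45 -0.01 -0.02] M [ 0.02 -0.03  0.01] w 0.799 j [ 20.5  50.4 -11.7  78.3  11.5  52.4 -12.7]
shift cm [ 0.33 -0.2  12.22]
turn [-0.0009  0.0022 -0.0043]
```

View pics/g1.png

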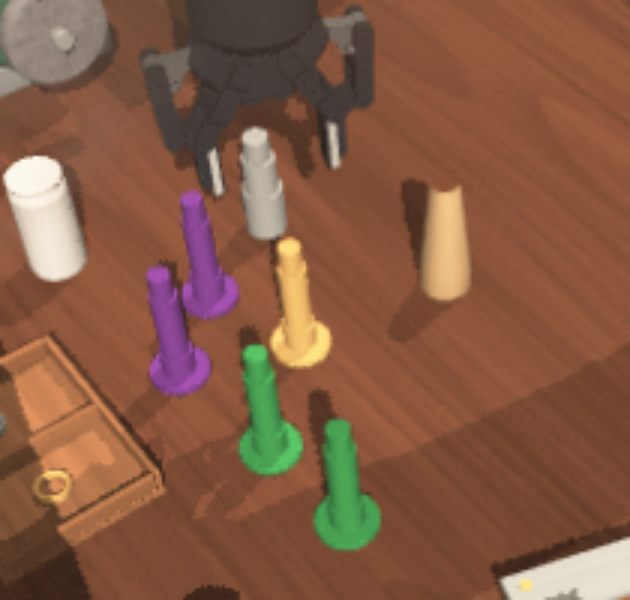

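The gripper hovers above the brass mandrel, with the pads about centred on it (around (290,240) in the crop). I'm descending now.

Emit:
carry_out:
  series:
    - [[0.3,-0.2,0],[0,0,0]]
    - [[0,0,2],[0,0,0]]
    - [[0,0,3],[0,0,0]]
    - [[0,0,0],[0,0,0]]

```text
t: 3.15
tool_pos: [0.5947, -0.1938, 0.1075]
tool_rot: [[0.322, 0.947, 0.002], [0.947, -0.322, -0.003], [-0.002, 0.003, -1.0]]
ft_force: [-1.1, 0.3, 0.7]
gripper_width: 0.799
```

```bash
python3 to.py .5945 -.1925 .033
python3 - <<'E'
from h import *
s=vision.snapshot('scene');cv2.imwrite('pics/g2.png',cv2.resize(s['img'][80:280,120:330],None,fx=3,fy=3))
E
```

```text
t 3.15 p [ 0.5947 -0.1938  0.1075] jawang -18.76 zax [ 0.0024 -0.0033 -1.    ] F [-1.09  0.28  0.72] M [0.02 0.01 0.03] w 0.799 j [ 20.1  53.7 -10.9  81.4  12.5  45.9 -13.9]
shift cm [ 0.14 -0.08  7.45]
turn [ 0.0033  0.0024 -0.0063]
```

View pics/g2.png

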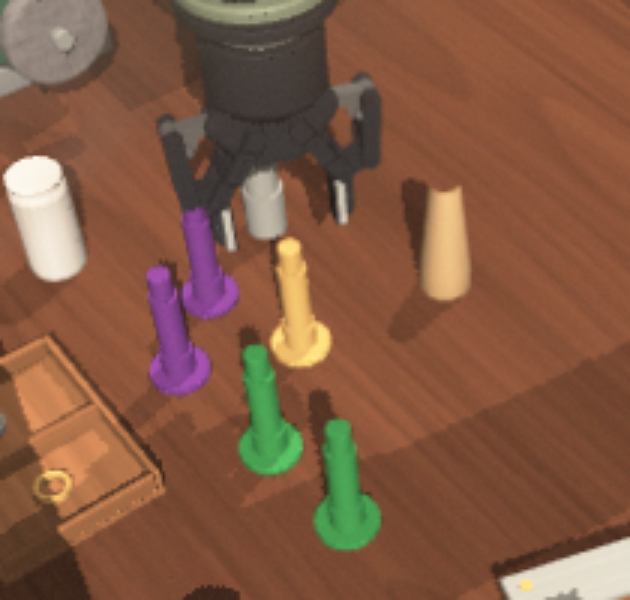

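Emit:
carry_out:
  series:
    - [[0.1,-0.1,2],[0.003,0.002,-0.006]]
    - [[0,0,2.5],[0,0,0]]
    - [[0,0,2],[0,0,0]]
    - [[0,0,0.5],[0,0,0]]
    - [[0,0,0],[0,0,0]]

```text
t: 3.82
tool_pos: [0.5968, -0.1933, 0.0401]
tool_rot: [[0.316, 0.949, 0.007], [0.949, -0.316, -0.002], [0.0, 0.008, -1.0]]
ft_force: [-0.3, -0.3, 0.5]
gripper_width: 0.803
```

```bash
python3 to.py .5945 -.1925 .033
```

```text
t 3.825 p [ 0.5968 -0.1933  0.0401] jawang -18.41 zax [ 0.0073 -0.0021 -1.    ] F [-0.33 -0.31  0.55] M [ 0.    0.01 -0.01] w 0.803 j [ 19.6  59.4  -9.9  83.1  13.9  38.3 -14.8]
shift cm [ 0.01 -0.25  0.7 ]
turn [ 0.0076 -0.0003 -0.0001]
```

Emit:
carry_out:
  series:
    - [[0,-0.2,0.6],[0.008,0,0]]
    - [[0,0,0],[0,0,0]]
    - [[0,0,0],[0,0,0]]

```text
t: 4.2
tool_pos: [0.5955, -0.1928, 0.0352]
tool_rot: [[0.316, 0.949, 0.001], [0.949, -0.316, 0.0], [0.001, 0.001, -1.0]]
ft_force: [-0.8, 0.2, 0.1]
gripper_width: 0.798
```

```bash
python3 to.py .5945 -.1925 .033
python3 - <<'E'
from h import *
for n in('scene','top'):
    s=vision.snapshot(n);c=s['img'][80:280,120:330] if n=='scene' else s['img'][140:280,250:410];cv2.imwrite(f'pics/g3{n}.png',cv2.resize(c,None,fx=3,fy=3))
E
```

```text
t 4.2 p [ 0.5955 -0.1928  0.0352] jawang -18.41 zax [ 1.2e-03  2.0e-04 -1.0e+00] F [-0.81  0.23  0.1 ] M [ 0.   -0.04  0.02] w 0.798 j [ 19.6  59.8  -9.9  83.   13.9  38.3 -14.8]
shift cm [-0.   -0.1   0.22]
turn [ 0.001  -0.0005 -0.0001]
```

View pics/g3scene.png

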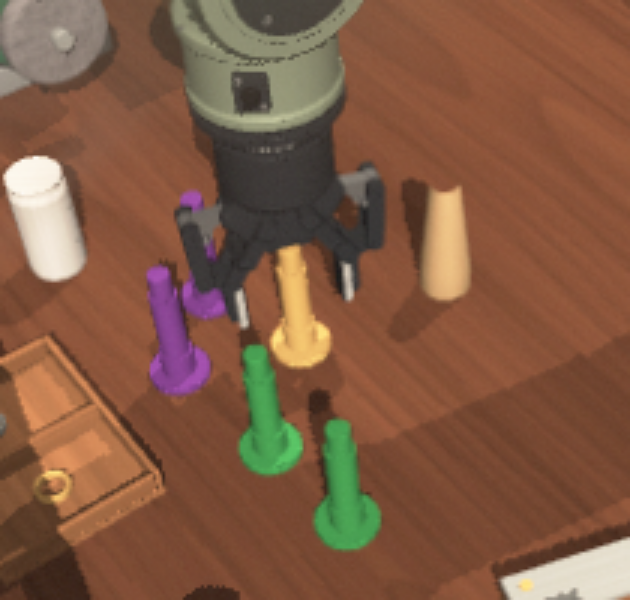

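The fingers straddle the brass mandrel at about (295,290). I'm closing the jaws.

Emit:
carry_out:
  series:
    - [[0,-0.1,0.1],[0,0,0]]
    - [[0,0,0],[0,0,0]]
    - [[0,0,0],[0,0,0]]
    - [[0,0,0],[0,0,0]]
    - [[0,0,0],[0,0,0]]
    - [[0,0,0],[0,0,0]]
    - [[0,0,0],[0,0,0]]
    - [[0,0,0],[0,0,0]]
  jaw: 0

```text
t: 5.3
tool_pos: [0.5944, -0.1925, 0.0343]
tool_rot: [[0.316, 0.949, 0.001], [0.949, -0.316, 0.0], [0.0, 0.001, -1.0]]
ft_force: [-0.8, 0.3, -0.3]
gripper_width: 0.214
```

```bash
python3 to.py .5945 -.1925 .033
```

```text
t 5.3 p [ 0.5944 -0.1925  0.0343] jawang -18.41 zax [ 1.2e-03  1.0e-04 -1.0e+00] F [-0.78  0.27 -0.31] M [ 0.02  0.02 -0.02] w 0.214 j [ 19.6  59.8  -9.9  83.3  13.9  38.  -14.8]
shift cm [0.   0.01 0.13]
turn [ 0.0011 -0.0004 -0.0001]
```

Emit:
carry_out:
  series:
    - [[0,0,-1],[0,0,0]]
    - [[0,0,-3],[0,0,0]]
    - [[0,0,-4],[0,0,0]]
    - [[0,0,-4],[0,0,0]]
    - [[0,0,-2],[0,0,0]]
    - [[0,0,0],[0,0,0]]

```text
t: 6.05
tool_pos: [0.5937, -0.1923, 0.1809]
tool_rot: [[0.316, 0.949, 0.001], [0.949, -0.316, 0.0], [0.001, 0.001, -1.0]]
ft_force: [0.7, -0.3, -2.9]
gripper_width: 0.219
```

```bash
python3 to.py .4767 .163 .16;  python3 - <<'E'
from h import *
s=vision.snapshot('scene');cv2.imwrite('pics/g4.png',cv2.resize(s['img'][80:280,120:330],None,fx=3,fy=3))
E
```

```text
t 6.05 p [ 0.5937 -0.1923  0.1809] jawang -18.39 zax [ 1.e-03  3.e-04 -1.e+00] F [ 0.73 -0.3  -2.93] M [-0.02  0.02  0.01] w 0.219 j [ 20.6  48.4 -12.2  77.5  11.1  55.2 -12.4]
shift cm [ 30.02 -22.32   2.09]
turn [ 0.0009 -0.0006  0.0002]
```

View pics/g4.png

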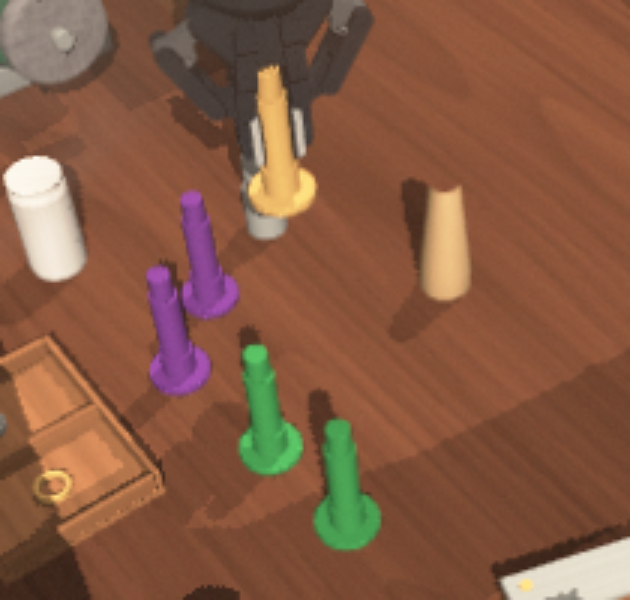

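The mandrel is lifted and hangs upright in the jaws. Next I carry it across.

Emit:
carry_out:
  series:
    - [[2,-1.5,0],[0,0,0]]
    - [[3.8,-2.8,0],[0,0,0]]
    - [[3.8,-2.8,0],[0,0,0]]
    - [[3.8,-2.8,0],[0,0,0]]
    - [[3.8,-2.8,0],[0,0,0]]
    - [[3.8,-2.8,0],[0,0,0]]
    - [[3.8,-2.8,0],[0,0,0]]
    - [[3,-2.2,0],[0,0,0]]
    - [[1,-0.8,0],[0,0,0]]
    - [[0,0,0],[0,0,0]]
    - [[0,0,0],[0,0,0]]

```text
t: 7.48
tool_pos: [0.4742, 0.1564, 0.1704]
tool_rot: [[0.317, 0.948, -0.015], [0.948, -0.317, -0.001], [-0.006, -0.014, -1.0]]
ft_force: [0.2, 0.1, -2.2]
gripper_width: 0.221
```

```bash
python3 to.py .4767 .163 .1
```

```text
t 7.475 p [0.4742 0.1564 0.1704] jawang -18.5 zax [-1.470e-02 -9.000e-04 -9.999e-01] F [ 0.22  0.05 -2.19] M [-0.05 -0.05  0.02] w 0.221 j [-17.5  39.7  -7.6 104.2   7.5  37.4 -47.9]
shift cm [0.74 0.13 7.04]
turn [-0.0137  0.0055 -0.0017]
```

Emit:
carry_out:
  series:
    - [[0.7,0.1,1.5],[-0.014,0.006,-0.002]]
    - [[0,0,3],[0,0,0]]
    - [[0,0,3],[0,0,0]]
    - [[0,0,2],[0,0,0]]
    - [[0,0,0],[0,0,0]]
    - [[0,0,0],[0,0,0]]

```text
t: 8.22
tool_pos: [0.4803, 0.1559, 0.073]
tool_rot: [[0.325, 0.946, 0.003], [0.946, -0.325, -0.001], [-0.001, 0.003, -1.0]]
ft_force: [-0.1, 0.6, -2.8]
gripper_width: 0.222
```

```bash
python3 to.py .4767 .163 .0423
python3 - <<'E'
from h import *
import pickle
S={}
for n in('scene','top'):
    s=vision.snapshot(n);S[n]=s;c=s['img'][205:375,255:435] if n=='scene' else s['img'][165:305,120:250];cv2.imwrite(f'pics/h1{n}.png',cv2.resize(c,None,fx=4,fy=4))
pickle.dump(S,open('S1.pkl','wb'))
E
```

```text
t 8.225 p [0.4803 0.1559 0.073 ] jawang -18.94 zax [ 0.0027 -0.0015 -1.    ] F [-0.13  0.64 -2.79] M [-0.01  0.    0.04] w 0.222 j [-19.1  49.4  -4.7 108.7   9.8  22.1 -50.2]
shift cm [ 0.55 -0.58  3.07]
turn [ 0.003   0.0005 -0.0094]
```

View pics/h1scene.png

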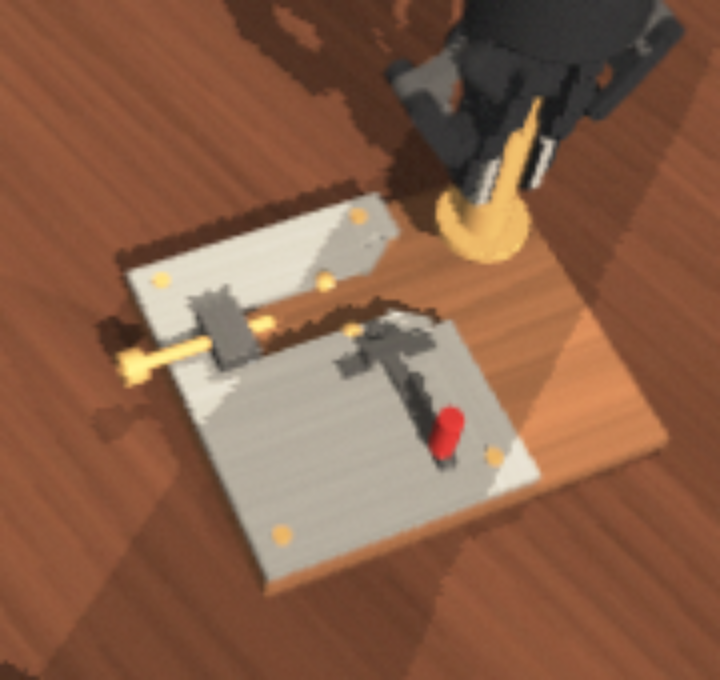

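View pics/h1top.png

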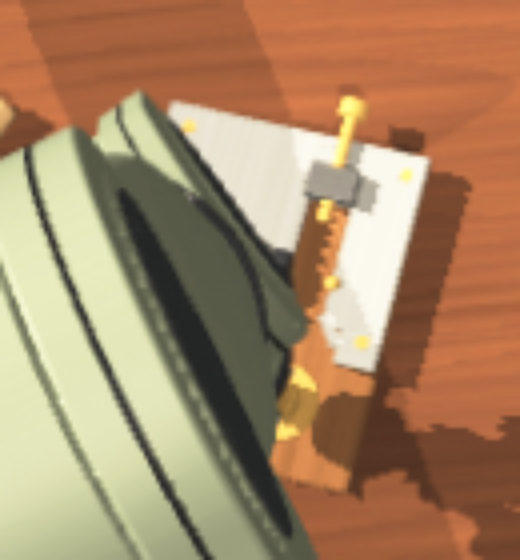

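Run:
```python
from h import *
import pickle
S=pickle.load(open('S1.pkl','rb'));C,T=S['scene'],S['top']
p=np.array([.4803,.1559]);u=.073-.0343
for z in(0,.003,.006,.026,.08,.1): print(z,((proj(C,(*p,u+z))-[255,205])*4).round(0))
def outl(s,z,r):
    return np.array([proj(s,(p[0]+r*np.cos(t),p[1]+r*np.sin(t),z)) for t in np.linspace(0,6.28,60)])
o=outl(C,u+.006,.022);print(((o.min(0)-[255,205])*4).round(),((o.max(0)-[255,205])*4).round())
o=outl(C,u,.022);print(((o.min(0)-[255,205])*4).round(),((o.max(0)-[255,205])*4).round())
o=outl(C,u+.1,.008);print(((o.min(0)-[255,205])*4).round(),((o.max(0)-[255,205])*4).round())
```

```text
0 [482. 224.]
0.003 [483. 221.]
0.006 [484. 217.]
0.026 [492. 192.]
0.08 [515. 121.]
0.1 [524.  92.]
[437. 178.] [531. 257.]
[435. 186.] [529. 264.]
[505.  77.] [543. 107.]
```

```bash
cat >> m.py <<'E'
print('---')
Rh=lambda X:R.T@(np.array(X)[:2]*1e3-tr)
for nm,a,b,z in(('ballL',t(306,290),c(366,262),.021),('ballR',t(364,303),c(332,201),.021),('screwtip',t(353,220),c(266,253),.027),('screwhead',t(390,83),c(95,308),.027),('stop',t(366,180),c(212,255),.033)):
    X,e=tri([ray(T,*a),ray(C,*b)]);print(nm,X.round(4),np.round(e,4),'holder',Rh(X).round(1),Rh(onz(T,*a,z)).round(1),Rh(onz(C,*b,z)).round(1))
E
python3 m.py | sed -n '/---/,$p'
python3 - <<'E'
from h import *
import pickle
S=pickle.load(open('S0.pkl','rb'))
# project expected slot edges/ball with current estimate onto both crops
th=np.radians(-18.37);R=np.array([[np.cos(th),-np.sin(th)],[np.sin(th),np.cos(th)]]);tr=np.array([.5640,.1339])
for n,(x0,y0,w,h,k) in {'top':(130,175,110,120,5),'scene':(270,235,160,125,5)}.items():
    s=S[n];c=cv2.resize(s['img'][y0:y0+h,x0:x0+w],None,fx=k,fy=k,interpolation=cv2.INTER_CUBIC)
    def P(x,y,z): 
        q=proj(s,(*(R@np.array([x,y])/1e3+tr),z/1e3)); return tuple(int(v) for v in ((q-[x0,y0]+.5)*k))
    def L(pts,col):
        for a,b in zip(pts,pts[1:]): cv2.line(c,P(*a),P(*b),col,1)
    for sg in(1,-1): L([(-55,sg*26,22),(-35,sg*13.5,22),(36,sg*13.5,22)],(255,0,0))
    L([(-55,-50,22),(75,-50,22),(75,110,22),(-55,110,22),(-55,-50,22)],(0,0,255))
    L([(-125,0,8),(-55,0,8)],(0,255,0)); L([(-55,-50,8),(-125,-50,8),(-125,110,8),(-55,110,8)],(0,0,255))
    cv2.imwrite(f'pics/ov{n}.png',c)
E
```

```text
---
ballL [0.5591 0.1518 0.0232] [0.0002 0.0002] holder [-10.3  15.4] [-9.7 15.8] [-11.3  14.5]
ballR [0.5505 0.125  0.023 ] [0.0002 0.0002] holder [-10.  -12.7] [ -9.5 -12.5] [-10.9 -13.7]
screwtip [0.5885 0.1277 0.0295] [0.0011 0.0011] holder [25.2  1.8] [26.6  1.7] [23.5  1.1]
screwhead [0.6524 0.1066 0.0318] [0.0015 0.0015] holder [92.5  1.9] [94.9  2.2] [90.1  0.3]
stop [0.6062 0.1189 0.035 ] [0.0001 0.0001] holder [44.8 -0.9] [45.3 -0.5] [44.1 -1.9]
```

View pics/ovtop.png

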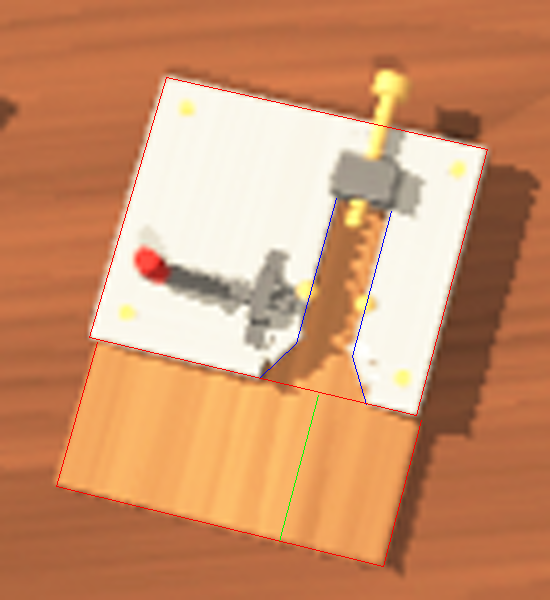

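View pics/ovscene.png

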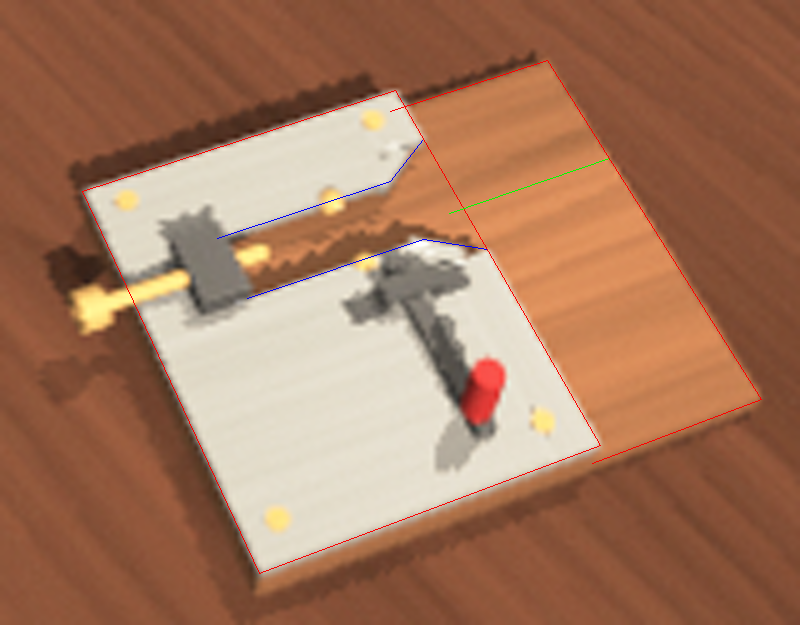

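Emit:
carry_out:
  series:
    - [[0.55,-0.55,0.9],[0.003,0,-0.009]]
    - [[0,0,0.9],[0,0,0]]
    - [[0,0,0.5],[0,0,0]]
    - [[0,0,0],[0,0,0]]
    - [[0,0,0],[0,0,0]]

```text
t: 8.95
tool_pos: [0.4769, 0.1639, 0.0492]
tool_rot: [[0.315, 0.949, 0.001], [0.949, -0.315, 0.0], [0.001, 0.001, -1.0]]
ft_force: [-0.0, 0.3, -1.9]
gripper_width: 0.216
```

```bash
python3 to.py .4767 .163 .0423
```

```text
t 8.95 p [0.4769 0.1639 0.0492] jawang -18.35 zax [ 1.1e-03  3.0e-04 -1.0e+00] F [-0.03  0.29 -1.85] M [ 0.01 -0.01  0.03] w 0.216 j [-20.4  52.   -4.1 109.3  10.1  18.9 -50.8]
shift cm [-0.1   0.01  0.69]
turn [ 0.0009 -0.0006  0.001 ]
```

Emit:
carry_out:
  series:
    - [[-0.06,0,0.4],[0.001,0,0]]
    - [[0,0,0.1],[0,0,0]]
    - [[0,0,0],[0,0,0]]

```text
t: 9.32
tool_pos: [0.4769, 0.1632, 0.0441]
tool_rot: [[0.315, 0.949, 0.0], [0.949, -0.315, 0.001], [0.001, 0.0, -1.0]]
ft_force: [-0.7, 0.1, -3.3]
gripper_width: 0.225
```

```bash
python3 to.py .4767 .1633 .0423
```

```text
t 9.325 p [0.4769 0.1632 0.0441] jawang -18.36 zax [ 5.e-04  8.e-04 -1.e+00] F [-0.7   0.05 -3.27] M [ 0.05 -0.01 -0.02] w 0.225 j [-20.3  52.6  -4.  109.5  10.2  18.3 -50.8]
shift cm [-0.   -0.02  0.18]
turn [ 0.0002 -0.0009  0.0007]
```

Emit:
carry_out:
  series:
    - [[0,0,0.1],[0,0,0]]
    - [[0,0,0],[0,0,0]]

```text
t: 9.57
tool_pos: [0.477, 0.1633, 0.0431]
tool_rot: [[0.315, 0.949, 0.001], [0.949, -0.315, 0.001], [0.001, 0.0, -1.0]]
ft_force: [0.1, -0.9, -2.6]
gripper_width: 0.219
```

Emit:
carry_out:
  series:
    - [[0,0,0.1],[0,0,0]]
    - [[0,0,0],[0,0,0]]

```text
t: 9.82
tool_pos: [0.477, 0.1633, 0.0423]
tool_rot: [[0.315, 0.949, 0.001], [0.949, -0.315, 0.001], [0.001, 0.001, -1.0]]
ft_force: [-1.6, 0.1, -0.3]
gripper_width: 0.213
```

Emit:
carry_out:
  series:
    - [[0,0,0.07],[0,0,0]]

```text
t: 9.95
tool_pos: [0.477, 0.1634, 0.0421]
tool_rot: [[0.315, 0.949, 0.001], [0.949, -0.315, 0.001], [0.001, 0.001, -1.0]]
ft_force: [-5.6, -1.0, 26.4]
gripper_width: 0.218
```

Emit:
carry_out:
  series:
    - [[0,0,-0.12],[0,0,0]]
    - [[0,0,0],[0,0,0]]
    - [[0,1,0],[0,0,0]]
    - [[0,1.5,0],[0,0,0]]
    - [[0,0.5,0],[0,0,0]]
    - [[0,0,0],[0,0,0]]
    - [[0,0,0],[0,0,0]]

```text
t: 10.82
tool_pos: [0.5071, 0.1531, 0.043]
tool_rot: [[0.315, 0.949, 0.001], [0.949, -0.315, 0.001], [0.001, 0.001, -1.0]]
ft_force: [-0.3, -0.5, -1.2]
gripper_width: 0.214
```

```bash
cat > ho.py <<'E'
from h import *
import sys
th=np.radians(-18.37);R=np.array([[np.cos(th),-np.sin(th)],[np.sin(th),np.cos(th)]]);tr=np.array([.5640,.1339])
def W(x,y): return R@np.array([x,y])/1e3+tr
def st():
    o=readout.get_obs();p=o['tool_pos'];T=o['tool_rot']
    h=R.T@(p[:2]-tr)*1e3;F=o['ft_force'];f=R.T@F[:2]
    print('t',round(o['t'],2),'holder',h.round(2),'z',round(p[2]*1e3,2),'Fh',f.round(2),'Fz',F[2].round(2),'M',o['moment'].round(2),'zax',T[:,2].round(4),'w',round(o['gripper_width'],3))
    if len(sys.argv)>3:
        x,y,z=map(float,sys.argv[1:4]);g=np.array([*W(x,y),z/1e3]);print('shift cm',(T.T@(g-p)*100).round(3))
        c,s=R[0,0],R[1,0];G=np.column_stack([(-s,c,0),(c,s,0),(0,0,-1)])
        from scipy.spatial.transform import Rotation as Ro
        print('turn',Ro.from_matrix(T.T@G).as_rotvec().round(4))
st()
E
python3 ho.py -30 0.3 43.3
```

```text
t 10.82 holder [-60.01   0.31] z 42.98 Fh [-0.1  -0.54] Fz -1.21 M [-0.03  0.04  0.03] zax [ 9.e-04  8.e-04 -1.e+00] w 0.214
shift cm [-0.     3.001 -0.03 ]
turn [ 0.0006 -0.0011 -0.0001]
```

Emit:
carry_out:
  series:
    - [[0,0.3,-0.04],[0,0,0]]
    - [[0,0.5,0],[0,0,0]]
    - [[0,0.5,0],[0,0,0]]
    - [[0,0.2,0],[0,0,0]]
    - [[0,0,0],[0,0,0]]

```text
t: 11.45
tool_pos: [0.5221, 0.1483, 0.0434]
tool_rot: [[0.315, 0.949, 0.001], [0.949, -0.315, 0.001], [0.001, 0.0, -1.0]]
ft_force: [-0.2, 0.9, -3.4]
gripper_width: 0.218
```

```bash
python3 ho.py -30 0.3 43.3
python3 - <<'E'
from h import *
s=vision.snapshot('scene');c=s['img'][205:375,255:435];cv2.imwrite(f'pics/i1.png',cv2.resize(c,None,fx=4,fy=4))
E
```

```text
t 11.45 holder [-44.3    0.44] z 43.44 Fh [-0.5   0.78] Fz -3.41 M [-0.01  0.02  0.01] zax [ 7.e-04  8.e-04 -1.e+00] w 0.218
shift cm [-0.015  1.43   0.015]
turn [ 0.0005 -0.001   0.0004]
```

View pics/i1.png

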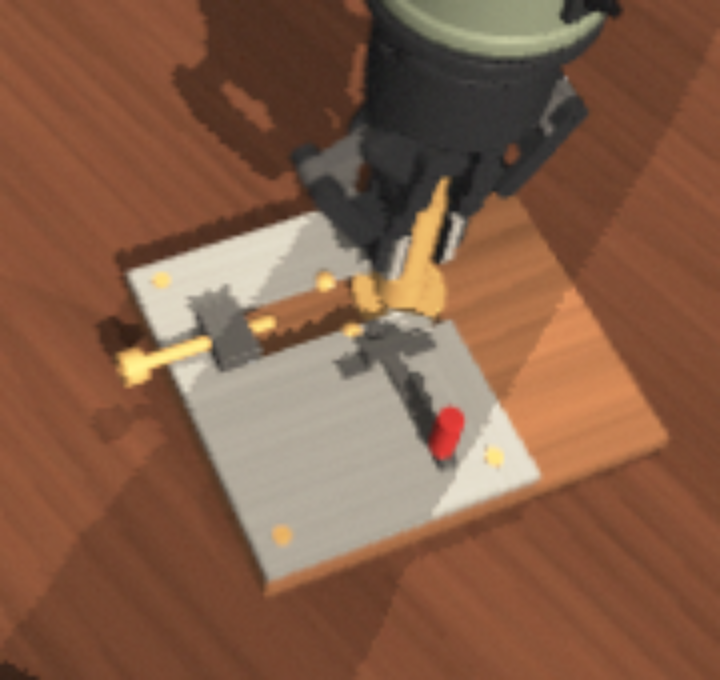

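The flange is entering under the plate, with the slot walls either side of the neck at about (400,300). I'm continuing.

Emit:
carry_out:
  series:
    - [[0,0.4,0],[0,0,0]]
    - [[0,0.4,0],[0,0,0]]
    - [[0,0.4,0],[0,0,0]]
    - [[0,0.2,0],[0,0,0]]
    - [[0,0,0],[0,0,0]]

```text
t: 12.12
tool_pos: [0.5341, 0.1451, 0.043]
tool_rot: [[0.313, 0.95, -0.004], [0.95, -0.313, 0.002], [0.001, -0.004, -1.0]]
ft_force: [-1.1, -0.3, -1.6]
gripper_width: 0.221
```

```bash
python3 ho.py -22 0.3 43.3
```

```text
t 12.12 holder [-31.93   1.22] z 43.03 Fh [-0.96 -0.59] Fz -1.6 M [0.14 0.06 0.  ] zax [-0.0039  0.002  -1.    ] w 0.221
shift cm [-0.094  0.993 -0.032]
turn [-0.0044 -0.0007  0.0021]
```

Emit:
carry_out:
  series:
    - [[-0.04,0,-0.03],[-0.004,0,0.002]]
    - [[0,0,0],[0,0,0]]

```text
t: 12.38
tool_pos: [0.534, 0.1451, 0.0432]
tool_rot: [[0.315, 0.949, 0.0], [0.949, -0.315, 0.001], [0.001, -0.0, -1.0]]
ft_force: [-0.3, 2.4, -4.1]
gripper_width: 0.216
```

```bash
python3 ho.py -22 0.3 43.3
```

```text
t 12.38 holder [-32.     1.12] z 43.21 Fh [-1.03  2.17] Fz -4.1 M [ 0.52  0.28 -0.01] zax [ 2.0e-04  1.2e-03 -1.0e+00] w 0.216
shift cm [-0.083  1.    -0.01 ]
turn [-0.0002 -0.0012  0.0002]
```

Emit:
carry_out:
  series:
    - [[-0.04,0,0],[0,0,0]]
    - [[0,0,0],[0,0,0]]

```text
t: 12.62
tool_pos: [0.534, 0.1449, 0.0432]
tool_rot: [[0.315, 0.949, 0.0], [0.949, -0.315, 0.002], [0.002, -0.0, -1.0]]
ft_force: [-1.3, 2.6, -5.2]
gripper_width: 0.22
```

```bash
python3 ho.py -22 0.3 43.3
```

```text
t 12.62 holder [-31.99   1.01] z 43.19 Fh [-2.02  2.12] Fz -5.24 M [0.65 0.2  0.01] zax [ 5.0e-04  1.6e-03 -1.0e+00] w 0.22
shift cm [-0.072  0.999 -0.011]
turn [-0.     -0.0017  0.0004]
```

Emit:
carry_out:
  series:
    - [[0.1,0,0],[0,0,0]]
    - [[0,0,0],[0,0,0]]

```text
t: 12.88
tool_pos: [0.5341, 0.1452, 0.0432]
tool_rot: [[0.315, 0.949, -0.0], [0.949, -0.315, 0.0], [0.0, -0.0, -1.0]]
ft_force: [-1.0, 1.3, -4.7]
gripper_width: 0.219
```

```bash
python3 ho.py -22 0.3 43.3
```

```text
t 12.88 holder [-31.95   1.28] z 43.16 Fh [-1.38  0.88] Fz -4.68 M [0.29 0.36 0.01] zax [-2.e-04  4.e-04 -1.e+00] w 0.219
shift cm [-0.098  0.995 -0.014]
turn [-0.0004 -0.0003 -0.    ]
```

Emit:
carry_out:
  series:
    - [[0.08,0,0],[0,0,0]]
    - [[0,0,0],[0,0,0]]

```text
t: 13.12
tool_pos: [0.5341, 0.1453, 0.0431]
tool_rot: [[0.316, 0.949, -0.001], [0.949, -0.316, -0.001], [-0.001, -0.001, -1.0]]
ft_force: [-2.4, -1.6, -3.5]
gripper_width: 0.216
```

```bash
python3 ho.py -22 0.3 43.3
```

```text
t 13.12 holder [-31.97   1.43] z 43.1 Fh [-1.78 -2.26] Fz -3.46 M [0.02 0.41 0.03] zax [-1.e-03 -6.e-04 -1.e+00] w 0.216
shift cm [-0.113  0.997 -0.02 ]
turn [-0.0007  0.0009 -0.0005]
```

Emit:
carry_out:
  series:
    - [[0.08,0,0],[0,0,0]]
    - [[0,0,0],[0,0,0]]

```text
t: 13.38
tool_pos: [0.5342, 0.1455, 0.0431]
tool_rot: [[0.316, 0.949, -0.002], [0.949, -0.316, -0.002], [-0.002, -0.001, -1.0]]
ft_force: [-2.5, -1.9, -3.2]
gripper_width: 0.219
```

```bash
python3 ho.py -22 0.3 43.3
```

```text
t 13.38 holder [-31.94   1.62] z 43.09 Fh [-1.8  -2.64] Fz -3.22 M [-0.39  0.56  0.03] zax [-0.0015 -0.0016 -1.    ] w 0.219
shift cm [-0.132  0.994 -0.022]
turn [-0.001   0.002  -0.0008]
```

Run:
```python
from h import *
import pickle
S={}
for n in('scene','top'):
    s=vision.snapshot(n);S[n]=s;c=s['img'][205:345,255:405] if n=='scene' else s['img'][165:305,120:250];cv2.imwrite(f'pics/j1{n}.png',cv2.resize(c,None,fx=5 if n=='scene' else 4,fy=5 if n=='scene' else 4,interpolation=cv2.INTER_CUBIC))
pickle.dump(S,open('S2.pkl','wb'))
o=readout.get_obs();p=o['tool_pos'];u=p[2]-.0343;print(p)
C=S['scene']
for z,r in((0,.022),(.006,.022),(.1,.008),(.08,.010)):
    q=np.array([proj(C,(p[0]+r*np.cos(t),p[1]+r*np.sin(t),u+z)) for t in np.linspace(0,6.28,60)])
    print(z,((q.min(0)-[255,205])*5).round(),((q.max(0)-[255,205])*5).round())
```

```text
[0.53420663 0.14552579 0.04309404]
0 [411. 332.] [528. 433.]
0.006 [413. 324.] [530. 425.]
0.1 [485. 210.] [532. 248.]
0.08 [472. 238.] [529. 286.]
```

View pics/j1scene.png

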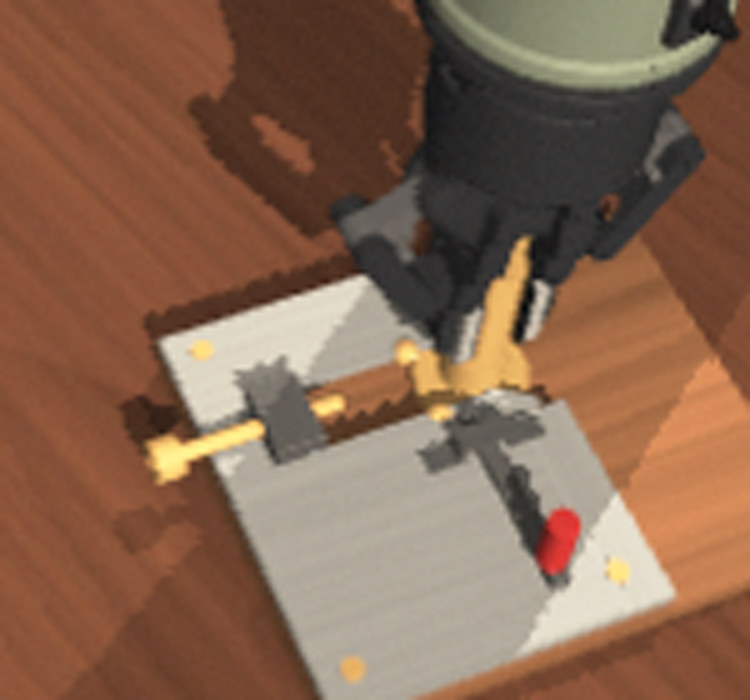

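View pics/j1top.png

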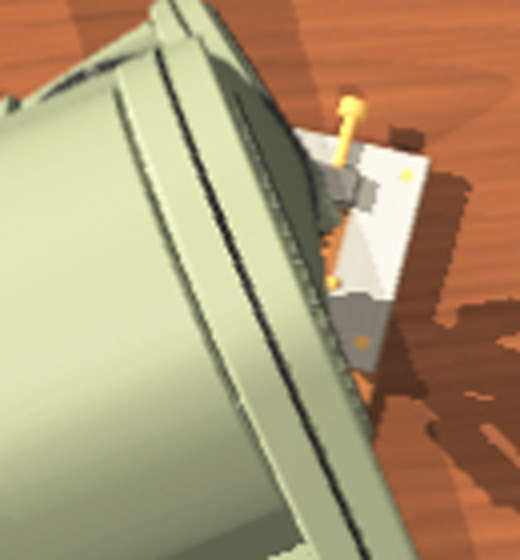

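The neck is central, but the flange's front edge has reached x≈-10, directly below the balls. Their undersides are at about 14.5 mm. I'm carrying the flange 0.8 mm too high, so I'll back off, lower it to the floor and go on.

Emit:
carry_out:
  series:
    - [[-0.05,-0.3,0],[0,0.001,0]]
    - [[-0.02,0,0.03],[0,0,0]]
    - [[0,0,0],[0,0,0]]

```text
t: 13.85
tool_pos: [0.5315, 0.1463, 0.043]
tool_rot: [[0.316, 0.949, 0.0], [0.949, -0.316, 0.0], [0.0, 0.0, -1.0]]
ft_force: [-0.8, -1.7, -2.3]
gripper_width: 0.222
```

```bash
python3 ho.py -22 0.5 42.4
```

```text
t 13.85 holder [-34.71   1.5 ] z 43.03 Fh [-0.26 -1.83] Fz -2.34 M [-0.48  0.39  0.04] zax [ 3.e-04  4.e-04 -1.e+00] w 0.222
shift cm [-0.099  1.271  0.064]
turn [ 0.0002 -0.0005 -0.0007]
```

Emit:
carry_out:
  series:
    - [[-0.1,0,0],[0,0,0]]
    - [[0,0,0],[0,0,0]]
    - [[0,0,0],[0,0,0]]

```text
t: 14.22
tool_pos: [0.5315, 0.146, 0.0431]
tool_rot: [[0.315, 0.949, 0.001], [0.949, -0.315, 0.002], [0.002, 0.001, -1.0]]
ft_force: [-2.5, -0.0, -1.4]
gripper_width: 0.219
```

```bash
python3 ho.py -22 0.5 42.4
```

```text
t 14.22 holder [-34.69   1.27] z 43.07 Fh [-2.38 -0.79] Fz -1.44 M [0.09 0.44 0.04] zax [ 0.0011  0.0016 -1.    ] w 0.219
shift cm [-0.077  1.269  0.067]
turn [ 0.0005 -0.0018 -0.0002]
```

Emit:
carry_out:
  series:
    - [[0,-0.5,0],[0,0,0]]
    - [[0,-0.5,0],[0,0,0]]
    - [[0,0,0],[0,0,0]]

```text
t: 14.6
tool_pos: [0.5217, 0.1494, 0.0432]
tool_rot: [[0.315, 0.949, 0.002], [0.949, -0.315, 0.002], [0.002, 0.001, -1.0]]
ft_force: [1.0, -0.3, -2.6]
gripper_width: 0.216
```

```bash
python3 ho.py -22 0.5 42.4
```

```text
t 14.6 holder [-45.06   1.35] z 43.18 Fh [1.04 0.08] Fz -2.65 M [ 0.   -0.04 -0.03] zax [ 0.002   0.0016 -1.    ] w 0.216
shift cm [-0.085  2.306  0.081]
turn [ 0.0014 -0.0022 -0.0002]
```

Emit:
carry_out:
  series:
    - [[-0.06,0,0.07],[0,-0.001,0]]
    - [[0,0,0],[0,0,0]]

```text
t: 14.85
tool_pos: [0.5216, 0.1487, 0.0425]
tool_rot: [[0.315, 0.949, 0.002], [0.949, -0.315, 0.001], [0.001, 0.002, -1.0]]
ft_force: [-0.2, -0.7, -2.8]
gripper_width: 0.218
```

```bash
python3 ho.py -22 0.5 42.4
```

```text
t 14.85 holder [-44.87   0.72] z 42.48 Fh [ 0.05 -0.67] Fz -2.77 M [ 0.03  0.04 -0.01] zax [ 2.e-03  6.e-04 -1.e+00] w 0.218
shift cm [-0.022  2.287  0.012]
turn [ 0.0017 -0.0012 -0.0003]
```

Emit:
carry_out:
  series:
    - [[0.03,0.3,0],[0.0015,-0.001,0]]
    - [[0,0.3,0],[0,0,0]]
    - [[0,0,0],[0,0,0]]

```text
t: 15.22
tool_pos: [0.5281, 0.1468, 0.0424]
tool_rot: [[0.316, 0.949, 0.0], [0.949, -0.316, 0.0], [0.0, 0.0, -1.0]]
ft_force: [-0.5, 0.6, -3.1]
gripper_width: 0.217
```

```bash
python3 ho.py -22 1 42.4
```

```text
t 15.22 holder [-38.1    0.95] z 42.45 Fh [-0.7   0.39] Fz -3.1 M [-0.    0.06 -0.02] zax [ 4.e-04  0.e+00 -1.e+00] w 0.217
shift cm [0.006 1.61  0.005]
turn [ 0.0004 -0.0002 -0.0007]
```

Emit:
carry_out:
  series:
    - [[0,0.3,0],[0,0,0]]
    - [[0,0,0],[0,0,0]]

```text
t: 15.48
tool_pos: [0.5311, 0.1461, 0.0424]
tool_rot: [[0.316, 0.949, 0.0], [0.949, -0.316, 0.0], [0.001, 0.0, -1.0]]
ft_force: [1.8, 1.1, -2.2]
gripper_width: 0.217
```

```bash
python3 ho.py -22 1 42.4
```

```text
t 15.47 holder [-35.05   1.21] z 42.44 Fh [1.36 1.56] Fz -2.23 M [ 0.13 -0.24  0.03] zax [ 3.e-04  5.e-04 -1.e+00] w 0.217
shift cm [-0.02   1.305  0.004]
turn [ 0.0001 -0.0005 -0.0005]
```

Emit:
carry_out:
  series:
    - [[0.1,0,0],[0,0,0]]
    - [[0,0,0],[0,0,0]]

```text
t: 15.72
tool_pos: [0.5312, 0.1464, 0.0424]
tool_rot: [[0.316, 0.949, -0.0], [0.949, -0.316, -0.001], [-0.001, -0.0, -1.0]]
ft_force: [-1.0, -2.1, -1.4]
gripper_width: 0.216
```

```bash
python3 ho.py -22 1 42.4
```

```text
t 15.72 holder [-35.04   1.5 ] z 42.42 Fh [-0.28 -2.35] Fz -1.38 M [-0.3   0.16  0.04] zax [-3.e-04 -7.e-04 -1.e+00] w 0.216
shift cm [-0.049  1.304  0.002]
turn [-0.0001  0.0008 -0.0009]
```

Emit:
carry_out:
  series:
    - [[0.1,0,0],[0,0,0]]
    - [[0,0,0],[0,0,0]]

```text
t: 15.98
tool_pos: [0.5312, 0.1465, 0.0424]
tool_rot: [[0.317, 0.949, -0.001], [0.949, -0.317, -0.002], [-0.002, -0.0, -1.0]]
ft_force: [-1.0, -2.8, -1.4]
gripper_width: 0.214
```

```bash
python3 ho.py -22 1 42.4
```

```text
t 15.97 holder [-35.05   1.61] z 42.43 Fh [-0.06 -2.98] Fz -1.37 M [-0.48  0.2   0.01] zax [-0.0012 -0.0021 -1.    ] w 0.214
shift cm [-0.059  1.305  0.002]
turn [-0.0005  0.0024 -0.0015]
```

Emit:
carry_out:
  series:
    - [[-0.08,0,0],[0,0.002,-0.001]]
    - [[0,0,0],[0,0,0]]

```text
t: 16.23
tool_pos: [0.5311, 0.1463, 0.0424]
tool_rot: [[0.315, 0.949, 0.0], [0.949, -0.315, 0.001], [0.001, -0.0, -1.0]]
ft_force: [0.2, -0.1, -2.1]
gripper_width: 0.215
```

```bash
python3 ho.py -22 1.3 42.4
```

```text
t 16.23 holder [-35.09   1.39] z 42.45 Fh [0.21 0.01] Fz -2.11 M [-0.25  0.1   0.04] zax [ 1.e-04  8.e-04 -1.e+00] w 0.215
shift cm [-0.009  1.309  0.004]
turn [-0.0002 -0.0008  0.    ]
```

Emit:
carry_out:
  series:
    - [[0,0.2,0],[0,0,0]]
    - [[0,0.2,0],[0,0,0]]
    - [[0,0,0],[0,0,0]]

```text
t: 16.6
tool_pos: [0.5318, 0.1462, 0.0425]
tool_rot: [[0.314, 0.95, -0.007], [0.95, -0.314, 0.001], [-0.001, -0.007, -1.0]]
ft_force: [-0.6, -2.6, -1.3]
gripper_width: 0.216
```

```bash
python3 ho.py -22 1.3 42.4
```

```text
t 16.6 holder [-34.4    1.49] z 42.48 Fh [ 0.26 -2.61] Fz -1.26 M [-0.35 -0.01  0.01] zax [-0.0067  0.0011 -1.    ] w 0.216
shift cm [-0.022  1.24  -0.   ]
turn [-0.0067  0.001   0.0017]
```

Run:
```python
from h import *
import pickle
s=vision.snapshot('scene');pickle.dump(s,open('S3.pkl','wb'))
o=readout.get_obs();p=o['tool_pos'];T=o['tool_rot']
x0,y0,w,h,k=325,245,75,65,10
c=cv2.resize(s['img'][y0:y0+h,x0:x0+w],None,fx=k,fy=k,interpolation=cv2.INTER_CUBIC);d=c.copy()
th=np.radians(-18.37);R=np.array([[np.cos(th),-np.sin(th)],[np.sin(th),np.cos(th)]]);tr=np.array([.5640,.1339])
def px(X):
    q=proj(s,X);return tuple(int(v) for v in((q-[x0,y0]+.5)*k))
def L(pts,col):
    for a,b in zip(pts,pts[1:]): cv2.line(d,px(a),px(b),col,1)
H=lambda x,y,z:(*(R@np.array([x,y])/1e3+tr),z/1e3)
for sg in(1,-1):
    for z in(17,22): L([H(-55,sg*26,z),H(-35,sg*13.5,z),H(36,sg*13.5,z)],(255,0,0))
    L([H(-10+5*np.cos(t),sg*14.5+5*np.sin(t),22) for t in np.linspace(0,6.28,30)],(255,0,255))
for m,r in((0,22),(6,22),(6,12),(26,12),(80,10),(100,8)):
    b=lambda t:np.array([r/1e3*np.cos(t),r/1e3*np.sin(t),0])
    ctr=p+T@np.array([0,0,.0343-m/1e3])
    L([ctr+b(t) for t in np.linspace(0,6.28,40)],(0,255,0))
cv2.imwrite('pics/k1.png',c[:600,:750]);cv2.imwrite('pics/k2.png',d[:600,:750])
```

```text
(no output)
```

View pics/k1.png

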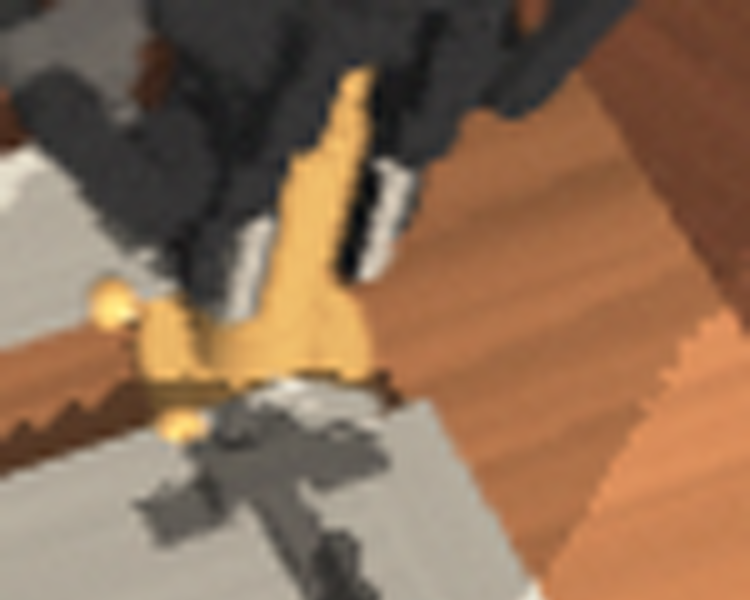

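View pics/k2.png

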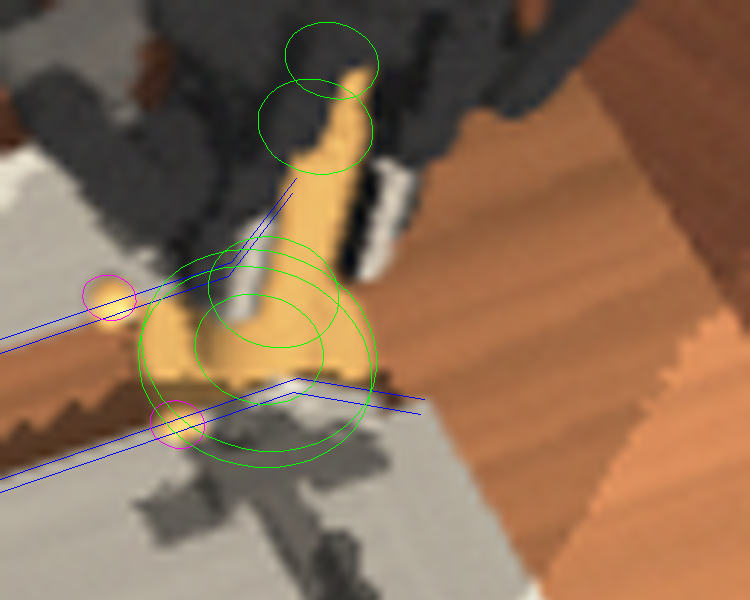

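Emit:
carry_out:
  series:
    - [[-0.02,-0.1,0],[-0.007,0.001,0.001]]
    - [[0,0,0],[0,0,0]]

```text
t: 16.9
tool_pos: [0.5311, 0.1463, 0.0424]
tool_rot: [[0.315, 0.949, 0.002], [0.949, -0.315, -0.0], [0.0, 0.001, -1.0]]
ft_force: [-3.0, -0.5, -2.0]
gripper_width: 0.22
```

```bash
python3 ho.py -22 1.3 42.4
```

```text
t 16.9 holder [-35.14   1.39] z 42.44 Fh [-2.68 -1.39] Fz -2.04 M [0.07 0.83 0.05] zax [ 1.6e-03 -1.0e-04 -1.0e+00] w 0.22
shift cm [-0.01   1.314  0.006]
turn [ 0.0015 -0.0004  0.0006]
```

Emit:
carry_out:
  series:
    - [[0,0.05,0],[0,0,0]]

```text
t: 17.02
tool_pos: [0.5313, 0.1462, 0.0424]
tool_rot: [[0.314, 0.949, 0.001], [0.949, -0.314, -0.0], [0.0, 0.001, -1.0]]
ft_force: [-4.5, 0.6, 0.4]
gripper_width: 0.218
```

```bash
python3 ho.py -22 1.3 42.4
```

```text
t 17.02 holder [-34.96   1.39] z 42.38 Fh [-4.48 -0.82] Fz 0.36 M [0.15 1.08 0.03] zax [ 9.e-04 -1.e-04 -1.e+00] w 0.218
shift cm [-1.000e-02  1.296e+00 -1.000e-03]
turn [ 0.0009 -0.0002  0.0007]
```

Emit:
carry_out:
  series:
    - [[0,0.05,0],[0,0,0]]

```text
t: 17.15
tool_pos: [0.5313, 0.1462, 0.0424]
tool_rot: [[0.314, 0.949, -0.0], [0.949, -0.314, -0.0], [-0.0, 0.0, -1.0]]
ft_force: [-5.5, 1.7, 3.3]
gripper_width: 0.22
```

```bash
python3 ho.py -22 1.3 42.4
```

```text
t 17.15 holder [-34.87   1.4 ] z 42.36 Fh [-5.78 -0.15] Fz 3.34 M [0.26 1.53 0.02] zax [-0.e+00 -1.e-04 -1.e+00] w 0.22
shift cm [-0.011  1.287 -0.004]
turn [0.     0.0001 0.0009]
```

Emit:
carry_out:
  series:
    - [[0,0.1,0],[0,0,0]]

```text
t: 17.27
tool_pos: [0.5316, 0.1461, 0.0424]
tool_rot: [[0.314, 0.949, -0.002], [0.949, -0.314, -0.0], [-0.001, -0.001, -1.0]]
ft_force: [-10.0, 2.2, 5.4]
gripper_width: 0.215
```

```bash
python3 ho.py -22 1.3 42.4
```

```text
t 17.27 holder [-34.64   1.39] z 42.38 Fh [-10.24  -1.03] Fz 5.39 M [ 0.48  2.28 -0.01] zax [-1.6e-03 -1.0e-04 -1.0e+00] w 0.215
shift cm [-0.011  1.264 -0.003]
turn [-0.0015  0.0006  0.0013]
```

Emit:
carry_out:
  series:
    - [[0,-0.35,-0.02],[-0.0015,0,0.001]]
    - [[0,0,0],[0,0,0]]

```text
t: 17.52
tool_pos: [0.5287, 0.1474, 0.0427]
tool_rot: [[0.315, 0.949, 0.001], [0.949, -0.315, -0.0], [0.0, 0.001, -1.0]]
ft_force: [0.9, -0.9, -1.9]
gripper_width: 0.218
```

```bash
python3 ho.py -38 1.3 42.6
```

```text
t 17.52 holder [-37.71   1.65] z 42.65 Fh [ 1.11 -0.62] Fz -1.87 M [-0.03  0.04  0.02] zax [ 1.3e-03 -2.0e-04 -1.0e+00] w 0.218
shift cm [-0.035 -0.029  0.005]
turn [ 0.0013 -0.0003  0.0001]
```

Emit:
carry_out:
  series:
    - [[0.15,0,0],[0,0,0]]

```text
t: 17.65
tool_pos: [0.5293, 0.1482, 0.0426]
tool_rot: [[0.315, 0.949, 0.001], [0.949, -0.315, -0.001], [-0.001, 0.001, -1.0]]
ft_force: [-1.3, -6.3, -1.4]
gripper_width: 0.22
```

```bash
python3 ho.py -38 1.3 42.6
```

```text
t 17.65 holder [-37.47   2.64] z 42.64 Fh [ 0.76 -6.41] Fz -1.44 M [-1.63  0.55 -0.08] zax [ 0.0012 -0.001  -1.    ] w 0.22
shift cm [-0.134 -0.053  0.004]
turn [ 0.0015  0.0006 -0.0003]
```

Emit:
carry_out:
  series:
    - [[0.15,0,0],[0,0,0]]

```text
t: 17.77
tool_pos: [0.5294, 0.1485, 0.0426]
tool_rot: [[0.316, 0.949, 0.0], [0.949, -0.316, -0.003], [-0.003, 0.001, -1.0]]
ft_force: [-4.0, -7.9, 2.1]
gripper_width: 0.219
```

```bash
python3 ho.py -38 1.3 42.6
```

```text
t 17.77 holder [-37.43   3.  ] z 42.57 Fh [-1.29 -8.71] Fz 2.08 M [-1.99  1.03 -0.03] zax [ 1.0e-04 -2.9e-03 -1.0e+00] w 0.219
shift cm [-0.17  -0.057 -0.003]
turn [ 0.001   0.0027 -0.001 ]
```

Emit:
carry_out:
  series:
    - [[-0.25,0,-0.01],[0,0.003,0]]
    - [[0,0,0],[0,0,0]]

```text
t: 18.02
tool_pos: [0.5289, 0.1463, 0.0426]
tool_rot: [[0.316, 0.949, 0.002], [0.949, -0.316, 0.001], [0.001, 0.001, -1.0]]
ft_force: [-0.2, 0.5, -2.5]
gripper_width: 0.218
```

```bash
python3 ho.py -38 1.3 42.6
```

```text
t 18.02 holder [-37.24   0.75] z 42.64 Fh [-0.34  0.41] Fz -2.51 M [0.12 0.09 0.03] zax [ 1.6e-03  5.0e-04 -1.0e+00] w 0.218
shift cm [ 0.055 -0.076  0.004]
turn [ 0.0013 -0.001  -0.001 ]
```

Emit:
carry_out:
  series:
    - [[-0.15,0,0],[0,0,0]]

```text
t: 18.15
tool_pos: [0.5287, 0.1456, 0.0427]
tool_rot: [[0.316, 0.949, 0.002], [0.949, -0.316, 0.002], [0.002, 0.002, -1.0]]
ft_force: [1.1, 5.1, -2.8]
gripper_width: 0.217
```

```bash
python3 ho.py -38 1.3 42.6
```

```text
t 18.15 holder [-3.718e+01  2.000e-02] z 42.71 Fh [-0.59  5.19] Fz -2.85 M [ 1.56 -0.2   0.06] zax [ 0.0024  0.0017 -1.    ] w 0.217
shift cm [ 0.128 -0.082  0.011]
turn [ 0.0018 -0.0024 -0.0006]
```

Emit:
carry_out:
  series:
    - [[-0.1,0,0],[0,0,0]]

```text
t: 18.27
tool_pos: [0.5287, 0.1456, 0.0428]
tool_rot: [[0.315, 0.949, 0.003], [0.949, -0.315, 0.003], [0.004, 0.002, -1.0]]
ft_force: [1.0, 5.3, -3.1]
gripper_width: 0.216
```

```bash
python3 ho.py -38 1.3 42.6
```

```text
t 18.27 holder [-37.18  -0.  ] z 42.82 Fh [-0.7   5.36] Fz -3.09 M [ 1.39 -0.15  0.06] zax [ 0.0034  0.0032 -1.    ] w 0.216
shift cm [ 0.13  -0.082  0.022]
turn [ 0.0023 -0.0041  0.0001]
```

Run:
```python
from h import *
import pickle
s=pickle.load(open('S3.pkl','rb'))
th=np.radians(-18.37);R=np.array([[np.cos(th),-np.sin(th)],[np.sin(th),np.cos(th)]]);tr=np.array([.5640,.1339])
for x in(-24.5,-44.5):
  for y in(12.3,-9.7):
    for z in(20,30,43,60): print(x,y,z,((proj(s,(*(R@np.array([x,y])/1e3+tr),z/1e3))-[325,245]+.5)*10).round())
```

```text
-24.5 12.3 20 [242. 396.]
-24.5 12.3 30 [249. 368.]
-24.5 12.3 43 [259. 330.]
-24.5 12.3 60 [272. 279.]
-24.5 -9.7 20 [189. 301.]
-24.5 -9.7 30 [196. 272.]
-24.5 -9.7 43 [205. 234.]
-24.5 -9.7 60 [217. 182.]
-44.5 12.3 20 [338. 363.]
-44.5 12.3 30 [347. 335.]
-44.5 12.3 43 [357. 297.]
-44.5 12.3 60 [372. 246.]
-44.5 -9.7 20 [285. 269.]
-44.5 -9.7 30 [292. 240.]
-44.5 -9.7 43 [302. 201.]
-44.5 -9.7 60 [316. 150.]
```

Emit:
carry_out:
  series:
    - [[0.13,0,0.01],[0.002,-0.004,0]]
    - [[0,0.1,0],[0,0,0]]
    - [[0,0,0],[0,0,0]]

```text
t: 18.65
tool_pos: [0.5302, 0.1464, 0.0427]
tool_rot: [[0.315, 0.949, 0.0], [0.949, -0.315, -0.001], [-0.0, 0.0, -1.0]]
ft_force: [-0.4, 0.7, -1.8]
gripper_width: 0.221
```

```bash
python3 ho.py -35 1.3 42.8
```

```text
t 18.65 holder [-36.04   1.21] z 42.71 Fh [-0.55  0.52] Fz -1.82 M [0.2  0.11 0.01] zax [ 0.e+00 -5.e-04 -1.e+00] w 0.221
shift cm [ 0.009  0.104 -0.009]
turn [0.0002 0.0005 0.0001]
```

Emit:
carry_out:
  series:
    - [[0,0.1,0],[0,0,0]]

```text
t: 18.77
tool_pos: [0.5309, 0.1461, 0.0427]
tool_rot: [[0.315, 0.949, -0.001], [0.949, -0.315, -0.001], [-0.001, -0.0, -1.0]]
ft_force: [-3.8, 3.1, -1.7]
gripper_width: 0.219
```

```bash
python3 ho.py -35 1.3 42.8
```

```text
t 18.77 holder [-35.28   1.16] z 42.66 Fh [-4.63  1.78] Fz -1.69 M [ 0.61  0.78 -0.02] zax [-6.e-04 -5.e-04 -1.e+00] w 0.219
shift cm [ 0.014  0.028 -0.014]
turn [-0.0004  0.0007  0.0001]
```

Emit:
carry_out:
  series:
    - [[0,0.1,0],[0,0,0]]

```text
t: 18.9
tool_pos: [0.5314, 0.146, 0.0426]
tool_rot: [[0.315, 0.949, -0.002], [0.949, -0.315, -0.0], [-0.001, -0.001, -1.0]]
ft_force: [-5.4, 3.5, -0.4]
gripper_width: 0.217
```

```bash
python3 ho.py -35 1.3 42.8
```

```text
t 18.9 holder [-34.77   1.16] z 42.56 Fh [-6.22  1.63] Fz -0.38 M [ 0.75  1.15 -0.07] zax [-1.7e-03 -5.0e-04 -1.0e+00] w 0.217
shift cm [ 0.014 -0.023 -0.024]
turn [-0.0015  0.001   0.0003]
```

Run:
```python
from h import *
import pickle
a=pickle.load(open('S0.pkl','rb'))['scene']['img'];b=pickle.load(open('S2.pkl','rb'))['scene']['img']
c=vision.snapshot('scene')['img']
o=[]
for i in(a,b,c): o.append(cv2.resize(i[255:305,305:375],None,fx=7,fy=7,interpolation=cv2.INTER_CUBIC)[:, :])
cv2.imwrite('pics/l1.png',cv2.resize(np.vstack([np.hstack(o[:2]),np.hstack([o[2],o[0]])]),(790,564)))
```

```text
(no output)
```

View pics/l1.png

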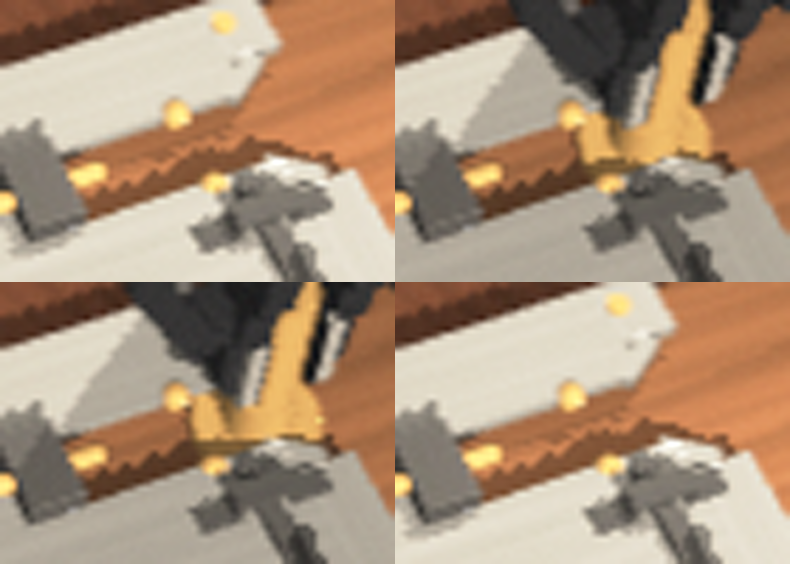

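Emit:
carry_out:
  series:
    - [[0.02,0.12,-0.02],[-0.0015,0.001,0]]

```text
t: 19.08
tool_pos: [0.532, 0.1459, 0.0426]
tool_rot: [[0.315, 0.949, -0.001], [0.949, -0.315, -0.0], [-0.0, -0.001, -1.0]]
ft_force: [-6.4, 2.2, -2.8]
gripper_width: 0.22
```

```bash
python3 ho.py -33 1.3 42.8
```

```text
t 19.07 holder [-34.14   1.26] z 42.57 Fh [-6.75  0.12] Fz -2.77 M [0.73 1.6  0.03] zax [-1.3e-03 -1.0e-04 -1.0e+00] w 0.22
shift cm [ 0.003  0.114 -0.023]
turn [-0.0013  0.0005  0.0006]
```

Emit:
carry_out:
  series:
    - [[0.02,0.15,-0.02],[-0.0015,0.001,0]]

```text
t: 19.2
tool_pos: [0.5326, 0.1457, 0.0425]
tool_rot: [[0.314, 0.949, -0.002], [0.949, -0.314, 0.0], [-0.0, -0.002, -1.0]]
ft_force: [-8.3, 3.6, -1.4]
gripper_width: 0.218
```

```bash
python3 ho.py -33 1.3 42.8
```

```text
t 19.2 holder [-33.53   1.26] z 42.53 Fh [-9.06  0.8 ] Fz -1.35 M [ 0.74  1.81 -0.  ] zax [-1.7e-03  2.0e-04 -1.0e+00] w 0.218
shift cm [ 0.004  0.053 -0.027]
turn [-0.0016  0.0004  0.0009]
```

Emit:
carry_out:
  series:
    - [[0.02,0.18,-0.02],[-0.0015,0.001,0]]

```text
t: 19.32
tool_pos: [0.5333, 0.1454, 0.0425]
tool_rot: [[0.314, 0.949, -0.002], [0.949, -0.314, 0.0], [-0.0, -0.002, -1.0]]
ft_force: [-7.9, 3.1, -1.3]
gripper_width: 0.217
```

```bash
python3 ho.py -33 1.3 42.8
```

```text
t 19.32 holder [-32.74   1.27] z 42.48 Fh [-8.49  0.43] Fz -1.28 M [0.79 1.91 0.03] zax [-2.2e-03  5.0e-04 -1.0e+00] w 0.217
shift cm [ 0.003 -0.026 -0.032]
turn [-0.0022  0.0002  0.0012]
```

Emit:
carry_out:
  series:
    - [[0,0.18,-0.02],[-0.002,0,0.001]]

```text
t: 19.45
tool_pos: [0.5341, 0.1451, 0.0425]
tool_rot: [[0.315, 0.949, -0.002], [0.949, -0.315, -0.0], [-0.001, -0.002, -1.0]]
ft_force: [-6.9, 4.4, -1.5]
gripper_width: 0.212
```

Emit:
carry_out:
  series:
    - [[0,0.18,-0.02],[-0.002,0,0.001]]

```text
t: 19.58
tool_pos: [0.5352, 0.1447, 0.0425]
tool_rot: [[0.315, 0.949, -0.002], [0.949, -0.315, -0.001], [-0.001, -0.001, -1.0]]
ft_force: [-3.6, 2.6, -2.9]
gripper_width: 0.216
```

Emit:
carry_out:
  series:
    - [[0,0.18,-0.02],[-0.002,0,0.001]]

```text
t: 19.7
tool_pos: [0.537, 0.1441, 0.0427]
tool_rot: [[0.316, 0.949, 0.0], [0.949, -0.316, -0.001], [-0.001, 0.001, -1.0]]
ft_force: [0.2, 0.9, -2.6]
gripper_width: 0.219
```

```bash
python3 ho.py -30 1.3 42.8
python3 - <<'E'
from h import *
import pickle
a=pickle.load(open('S0.pkl','rb'))['scene']['img']
c=vision.snapshot('scene')['img']
o=[]
for i in(a,c): o.append(cv2.resize(i[250:305,305:385],None,fx=5,fy=5,interpolation=cv2.INTER_CUBIC)[:, :])
cv2.imwrite('pics/l2.png',np.vstack(o))
E
```

```text
t 19.7 holder [-28.81   1.15] z 42.67 Fh [-0.08  0.9 ] Fz -2.57 M [ 0.34  0.14 -0.  ] zax [ 2.0e-04 -1.4e-03 -1.0e+00] w 0.219
shift cm [ 0.015 -0.119 -0.013]
turn [ 0.0007  0.0013 -0.0011]
```

View pics/l2.png

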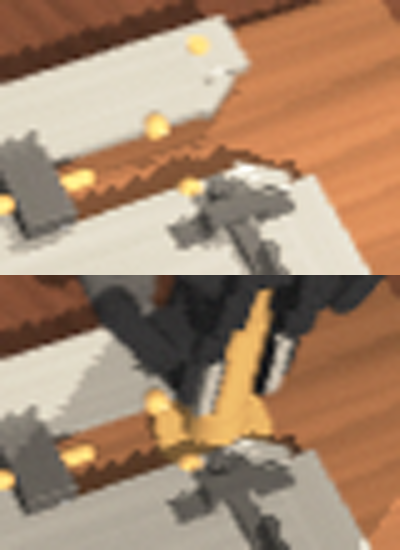

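Emit:
carry_out:
  series:
    - [[0,0.15,-0.01],[0,0.001,0]]

```text
t: 19.88
tool_pos: [0.5392, 0.1433, 0.0429]
tool_rot: [[0.317, 0.949, 0.002], [0.949, -0.317, -0.001], [-0.0, 0.002, -1.0]]
ft_force: [-0.7, -0.5, -3.0]
gripper_width: 0.218
```

Emit:
carry_out:
  series:
    - [[0,0.15,0],[0,0,0]]

```text
t: 20.0
tool_pos: [0.5409, 0.1425, 0.043]
tool_rot: [[0.317, 0.948, 0.002], [0.948, -0.317, -0.001], [-0.0, 0.002, -1.0]]
ft_force: [0.1, -0.4, -3.3]
gripper_width: 0.218
```

Emit:
carry_out:
  series:
    - [[0,0.15,0],[0,0,0]]

```text
t: 20.12
tool_pos: [0.5425, 0.1418, 0.0429]
tool_rot: [[0.317, 0.948, 0.002], [0.948, -0.317, -0.001], [-0.0, 0.002, -1.0]]
ft_force: [-0.1, 0.4, -3.9]
gripper_width: 0.219
```

```bash
python3 ho.py -30 1.3 42.8
```

```text
t 20.12 holder [-22.95   0.74] z 42.95 Fh [-0.24  0.39] Fz -3.87 M [-0.04  0.11 -0.01] zax [ 0.0022 -0.0011 -1.    ] w 0.219
shift cm [ 0.054 -0.706  0.013]
turn [ 0.0024  0.0003 -0.0019]
```

Emit:
carry_out:
  series:
    - [[0.02,0.12,0.03],[0.002,0,-0.002]]

```text
t: 20.25
tool_pos: [0.5438, 0.1415, 0.0427]
tool_rot: [[0.315, 0.949, 0.0], [0.949, -0.315, -0.001], [-0.0, 0.0, -1.0]]
ft_force: [0.1, 0.6, -2.2]
gripper_width: 0.214
```

Emit:
carry_out:
  series:
    - [[0,0.15,0],[0,0,0]]

```text
t: 20.38
tool_pos: [0.5454, 0.141, 0.0427]
tool_rot: [[0.315, 0.949, 0.0], [0.949, -0.315, -0.0], [-0.0, 0.001, -1.0]]
ft_force: [-1.6, 1.3, -1.5]
gripper_width: 0.22
```

Emit:
carry_out:
  series:
    - [[0,0.15,0],[0,0,0]]

```text
t: 20.5
tool_pos: [0.5465, 0.1408, 0.0426]
tool_rot: [[0.315, 0.949, -0.0], [0.949, -0.315, -0.0], [-0.0, -0.0, -1.0]]
ft_force: [-4.8, 3.8, -2.0]
gripper_width: 0.216
```

```bash
python3 ho.py -30 1 42.6
```

```text
t 20.5 holder [-18.77   1.08] z 42.61 Fh [-5.76  2.14] Fz -2.0 M [ 0.84  1.2  -0.02] zax [-4.e-04 -1.e-04 -1.e+00] w 0.216
shift cm [-8.000e-03 -1.123e+00  1.000e-03]
turn [-0.0004  0.0002  0.0004]
```

Emit:
carry_out:
  series:
    - [[0.01,0.16,-0.01],[-0.001,0,0]]

```text
t: 20.62
tool_pos: [0.5472, 0.1407, 0.0425]
tool_rot: [[0.314, 0.949, -0.002], [0.949, -0.314, -0.0], [-0.001, -0.001, -1.0]]
ft_force: [-7.6, 1.9, -2.8]
gripper_width: 0.221
```

Emit:
carry_out:
  series:
    - [[0.01,0.17,-0.01],[-0.001,0,0]]

```text
t: 20.75
tool_pos: [0.5476, 0.1406, 0.0424]
tool_rot: [[0.314, 0.949, -0.003], [0.949, -0.314, -0.001], [-0.002, -0.003, -1.0]]
ft_force: [-11.0, 2.5, 5.6]
gripper_width: 0.215
```

Emit:
carry_out:
  series:
    - [[0,0.18,-0.01],[-0.001,0,0]]

```text
t: 20.88
tool_pos: [0.5478, 0.1405, 0.0424]
tool_rot: [[0.313, 0.95, -0.006], [0.95, -0.313, -0.001], [-0.003, -0.005, -1.0]]
ft_force: [-11.0, 3.2, 7.0]
gripper_width: 0.219
```

```bash
python3 ho.py -10 1.2 42.6
```

```text
t 20.88 holder [-17.47   1.18] z 42.44 Fh [-11.47  -0.41] Fz 6.95 M [0.98 2.9  0.02] zax [-0.0057 -0.001  -1.    ] w 0.219
shift cm [ 0.001  0.747 -0.019]
turn [-0.0051  0.0027  0.002 ]
```

Emit:
carry_out:
  series:
    - [[0,0.15,-0.06],[-0.006,0.002,0.001]]

```text
t: 21.0
tool_pos: [0.5481, 0.1404, 0.0428]
tool_rot: [[0.314, 0.949, -0.002], [0.949, -0.314, -0.001], [-0.002, -0.001, -1.0]]
ft_force: [-4.9, 2.8, -5.1]
gripper_width: 0.221
```

```bash
python3 ho.py -10 1.2 42.6
```

```text
t 21.0 holder [-17.12   1.11] z 42.75 Fh [-5.57  1.14] Fz -5.1 M [0.58 1.34 0.04] zax [-0.0019 -0.001  -1.    ] w 0.221
shift cm [0.008 0.712 0.014]
turn [-0.0015  0.0015  0.0014]
```

Emit:
carry_out:
  series:
    - [[0,0.17,-0.04],[-0.004,0,0.001]]

```text
t: 21.12
tool_pos: [0.5485, 0.1401, 0.0429]
tool_rot: [[0.314, 0.949, -0.001], [0.949, -0.314, -0.002], [-0.002, 0.0, -1.0]]
ft_force: [-7.2, 2.0, -3.2]
gripper_width: 0.218
```

```bash
python3 ho.py -10 1.2 42.6
```

```text
t 21.12 holder [-16.61   0.99] z 42.85 Fh [-7.41 -0.4 ] Fz -3.16 M [ 0.76  1.71 -0.02] zax [-6.0e-04 -2.4e-03 -1.0e+00] w 0.218
shift cm [0.021 0.661 0.026]
turn [0.0002 0.0024 0.0009]
```

Emit:
carry_out:
  series:
    - [[0.01,0.18,0],[-0.001,0.002,0.001]]

```text
t: 21.25
tool_pos: [0.5493, 0.14, 0.0426]
tool_rot: [[0.315, 0.949, -0.001], [0.949, -0.315, -0.001], [-0.001, -0.001, -1.0]]
ft_force: [-6.4, 2.7, -1.6]
gripper_width: 0.221
```

Emit:
carry_out:
  series:
    - [[0,0.19,-0.01],[-0.002,0,0.001]]

```text
t: 21.38
tool_pos: [0.5501, 0.1396, 0.0425]
tool_rot: [[0.315, 0.949, -0.002], [0.949, -0.315, -0.002], [-0.002, -0.001, -1.0]]
ft_force: [-6.3, 2.5, -0.9]
gripper_width: 0.218
```

Emit:
carry_out:
  series:
    - [[0,0.19,-0.02],[-0.002,0,0]]

```text
t: 21.5
tool_pos: [0.5507, 0.1394, 0.0424]
tool_rot: [[0.315, 0.949, -0.002], [0.949, -0.315, -0.002], [-0.003, -0.001, -1.0]]
ft_force: [-7.7, 3.0, 0.9]
gripper_width: 0.219
```

```bash
python3 ho.py -10 1.2 42.6
```

```text
t 21.5 holder [-14.31   1.03] z 42.44 Fh [-8.28  0.46] Fz 0.91 M [0.81 2.05 0.02] zax [-0.0023 -0.0021 -1.    ] w 0.219
shift cm [ 0.017  0.431 -0.017]
turn [-0.0015  0.0027  0.0005]
```

Emit:
carry_out:
  series:
    - [[0.01,0.18,-0.04],[-0.003,0.002,0]]

```text
t: 21.62
tool_pos: [0.5515, 0.1392, 0.0426]
tool_rot: [[0.314, 0.949, -0.001], [0.949, -0.314, -0.001], [-0.001, -0.0, -1.0]]
ft_force: [-4.5, 1.5, -2.3]
gripper_width: 0.223
```

Emit:
carry_out:
  series:
    - [[0,0.18,-0.02],[-0.002,0,0]]

```text
t: 21.75
tool_pos: [0.5525, 0.1388, 0.0426]
tool_rot: [[0.314, 0.949, -0.001], [0.949, -0.314, -0.002], [-0.002, -0.0, -1.0]]
ft_force: [-4.2, 2.6, -2.1]
gripper_width: 0.217
```

Emit:
carry_out:
  series:
    - [[0,0.17,-0.02],[-0.002,0,0]]

```text
t: 21.88
tool_pos: [0.5533, 0.1385, 0.0425]
tool_rot: [[0.314, 0.95, -0.001], [0.95, -0.314, -0.002], [-0.003, 0.0, -1.0]]
ft_force: [-4.9, 1.5, -2.6]
gripper_width: 0.22
```

```bash
python3 ho.py -10 1.2 42.6
```

```text
t 21.88 holder [-11.56   0.98] z 42.55 Fh [-5.14 -0.17] Fz -2.57 M [0.5  1.06 0.04] zax [-6.0e-04 -2.5e-03 -1.0e+00] w 0.22
shift cm [ 0.022  0.156 -0.005]
turn [0.0002 0.0026 0.0016]
```

Emit:
carry_out:
  series:
    - [[0.01,0.15,0],[0,0.002,0.001]]

```text
t: 22.0
tool_pos: [0.5544, 0.1383, 0.0424]
tool_rot: [[0.314, 0.949, -0.001], [0.949, -0.314, -0.001], [-0.001, -0.001, -1.0]]
ft_force: [-5.5, 1.5, 0.4]
gripper_width: 0.217
```

Emit:
carry_out:
  series:
    - [[0,0.15,0],[0,0,0]]

```text
t: 22.12
tool_pos: [0.5554, 0.1379, 0.0424]
tool_rot: [[0.314, 0.949, -0.002], [0.949, -0.314, -0.0], [-0.001, -0.002, -1.0]]
ft_force: [-5.9, 1.7, 1.5]
gripper_width: 0.217
```

Emit:
carry_out:
  series:
    - [[0,0.12,0],[0,0,0]]

```text
t: 22.25
tool_pos: [0.5565, 0.1376, 0.0424]
tool_rot: [[0.314, 0.949, -0.002], [0.949, -0.314, -0.0], [-0.001, -0.002, -1.0]]
ft_force: [-4.2, 1.8, -1.6]
gripper_width: 0.218
```

```bash
python3 ho.py -5 1.2 42.6
```

```text
t 22.25 holder [-8.3   1.11] z 42.44 Fh [-4.55  0.4 ] Fz -1.56 M [0.37 0.86 0.01] zax [-2.4e-03 -3.0e-04 -1.0e+00] w 0.218
shift cm [ 0.009  0.33  -0.017]
turn [-0.0022  0.001   0.0011]
```

Emit:
carry_out:
  series:
    - [[0,0.12,-0.02],[-0.002,0.001,0.001]]

```text
t: 22.38
tool_pos: [0.5578, 0.1371, 0.0426]
tool_rot: [[0.315, 0.949, 0.0], [0.949, -0.315, 0.0], [0.0, 0.0, -1.0]]
ft_force: [-0.9, 1.5, -2.8]
gripper_width: 0.219
```

Emit:
carry_out:
  series:
    - [[0,0.12,0],[0,0,0]]

```text
t: 22.5
tool_pos: [0.5592, 0.1366, 0.0427]
tool_rot: [[0.315, 0.949, 0.001], [0.949, -0.315, 0.0], [0.0, 0.001, -1.0]]
ft_force: [-1.4, 1.7, -3.7]
gripper_width: 0.22
```

Emit:
carry_out:
  series:
    - [[0,0.12,0],[0,0,0]]

```text
t: 22.62
tool_pos: [0.5608, 0.1361, 0.0427]
tool_rot: [[0.315, 0.949, 0.001], [0.949, -0.315, 0.0], [0.0, 0.001, -1.0]]
ft_force: [-0.6, 0.6, -2.4]
gripper_width: 0.22
```

```bash
python3 ho.py 0 1.2 42.6
```

```text
t 22.62 holder [-3.76  1.05] z 42.73 Fh [-0.76  0.43] Fz -2.37 M [ 0.11  0.09 -0.  ] zax [ 0.0013  0.     -1.    ] w 0.22
shift cm [0.015 0.376 0.014]
turn [ 0.0012 -0.0004 -0.0003]
```

Emit:
carry_out:
  series:
    - [[0,0.1,0.005],[0.001,0,0]]
    - [[0,0.1,0],[0,0,0]]

```text
t: 22.88
tool_pos: [0.5633, 0.1353, 0.0428]
tool_rot: [[0.316, 0.949, 0.001], [0.949, -0.316, 0.0], [0.001, 0.001, -1.0]]
ft_force: [-0.3, 0.6, -3.0]
gripper_width: 0.217
```

Emit:
carry_out:
  series:
    - [[0,0.08,0],[0,0,0]]

```text
t: 23.0
tool_pos: [0.5642, 0.1349, 0.0428]
tool_rot: [[0.316, 0.949, 0.001], [0.949, -0.316, 0.0], [0.001, 0.001, -1.0]]
ft_force: [0.0, 0.0, -2.9]
gripper_width: 0.217
```

Emit:
carry_out:
  series:
    - [[0,0.08,0],[0,0,0]]

```text
t: 23.12
tool_pos: [0.565, 0.1346, 0.0428]
tool_rot: [[0.316, 0.949, 0.001], [0.949, -0.316, 0.0], [0.001, 0.001, -1.0]]
ft_force: [-0.9, -0.6, -2.3]
gripper_width: 0.22
```

Emit:
carry_out:
  series:
    - [[0,0.08,0],[0,0,0]]

```text
t: 23.25
tool_pos: [0.5658, 0.1342, 0.0428]
tool_rot: [[0.316, 0.949, 0.001], [0.949, -0.316, 0.0], [0.001, 0.001, -1.0]]
ft_force: [-0.4, 1.1, -1.8]
gripper_width: 0.217
```

```bash
python3 ho.py 5 1.2 42.6
```

```text
t 23.25 holder [1.6 0.9] z 42.79 Fh [-0.74  0.95] Fz -1.79 M [-0.01  0.01  0.02] zax [ 1.4e-03  1.0e-04 -1.0e+00] w 0.217
shift cm [0.031 0.34  0.019]
turn [ 0.0013 -0.0006 -0.0007]
```

Emit:
carry_out:
  series:
    - [[0.02,0.08,0.02],[0.001,0,0]]
    - [[0,0.08,0],[0,0,0]]

```text
t: 23.5
tool_pos: [0.5675, 0.1339, 0.0426]
tool_rot: [[0.316, 0.949, 0.0], [0.949, -0.316, 0.0], [0.001, 0.0, -1.0]]
ft_force: [0.4, -0.4, -3.2]
gripper_width: 0.221
```

Emit:
carry_out:
  series:
    - [[0,0.08,0],[0,0,0]]
    - [[0,0.08,0],[0,0,0]]

```text
t: 23.75
tool_pos: [0.5692, 0.1333, 0.0426]
tool_rot: [[0.316, 0.949, 0.0], [0.949, -0.316, 0.0], [0.001, 0.0, -1.0]]
ft_force: [-0.5, 0.8, -2.0]
gripper_width: 0.218
```

Emit:
carry_out:
  series:
    - [[0,0.08,0],[0,0,0]]
    - [[0,0.08,0],[0,0,0]]

```text
t: 24.0
tool_pos: [0.5708, 0.1328, 0.0426]
tool_rot: [[0.316, 0.949, 0.0], [0.949, -0.316, 0.0], [0.001, 0.0, -1.0]]
ft_force: [-0.3, 0.1, -2.3]
gripper_width: 0.217
```

Emit:
carry_out:
  series:
    - [[0,0.08,0],[0,0,0]]

```text
t: 24.12
tool_pos: [0.5716, 0.1326, 0.0426]
tool_rot: [[0.316, 0.949, 0.001], [0.949, -0.316, 0.0], [0.001, 0.0, -1.0]]
ft_force: [-0.3, 0.2, -2.0]
gripper_width: 0.218
```

Emit:
carry_out:
  series:
    - [[0,0.08,0],[0,0,0]]

```text
t: 24.25
tool_pos: [0.5724, 0.1323, 0.0426]
tool_rot: [[0.316, 0.949, 0.0], [0.949, -0.316, 0.0], [0.001, 0.0, -1.0]]
ft_force: [-1.2, 0.1, -2.2]
gripper_width: 0.225
```

```bash
python3 ho.py 10 1.2 42.6
```

```text
t 24.25 holder [8.51 1.1 ] z 42.58 Fh [-1.22 -0.27] Fz -2.19 M [ 0.05  0.05 -0.02] zax [ 5.e-04  5.e-04 -1.e+00] w 0.225
shift cm [ 0.01   0.149 -0.002]
turn [ 0.0003 -0.0006 -0.0008]
```

Emit:
carry_out:
  series:
    - [[0,0.07,0],[0,0,0]]

```text
t: 24.38
tool_pos: [0.5732, 0.132, 0.0426]
tool_rot: [[0.316, 0.949, 0.001], [0.949, -0.316, 0.0], [0.001, 0.0, -1.0]]
ft_force: [0.2, -0.6, -2.8]
gripper_width: 0.21
```

Emit:
carry_out:
  series:
    - [[0,0.07,0],[0,0,0]]

```text
t: 24.5
tool_pos: [0.5738, 0.1318, 0.0426]
tool_rot: [[0.316, 0.949, 0.0], [0.949, -0.316, 0.0], [0.001, 0.0, -1.0]]
ft_force: [-1.0, 0.2, -2.2]
gripper_width: 0.215
```

Emit:
carry_out:
  series:
    - [[0,0.07,0],[0,0,0]]

```text
t: 24.62
tool_pos: [0.5742, 0.1317, 0.0425]
tool_rot: [[0.316, 0.949, -0.0], [0.949, -0.316, 0.0], [0.0, -0.001, -1.0]]
ft_force: [-4.5, 1.4, -2.0]
gripper_width: 0.216
```

Emit:
carry_out:
  series:
    - [[0,0.07,0],[0,0,0]]

```text
t: 24.75
tool_pos: [0.5743, 0.1317, 0.0425]
tool_rot: [[0.315, 0.949, -0.002], [0.949, -0.315, 0.001], [0.0, -0.002, -1.0]]
ft_force: [-6.4, 2.4, 1.7]
gripper_width: 0.217
```

```bash
python3 ho.py 10 1.2 42.6
```

```text
t 24.75 holder [10.45  1.14] z 42.45 Fh [-6.84  0.25] Fz 1.68 M [0.47 1.44 0.03] zax [-1.6e-03  6.0e-04 -1.0e+00] w 0.217
shift cm [ 0.006 -0.045 -0.015]
turn [-0.0017 -0.     -0.0003]
```

Emit:
carry_out:
  series:
    - [[0,0.09,-0.02],[-0.002,0,0]]

```text
t: 24.88
tool_pos: [0.5744, 0.1316, 0.0425]
tool_rot: [[0.315, 0.949, -0.001], [0.949, -0.315, -0.0], [-0.0, -0.001, -1.0]]
ft_force: [-7.5, 1.2, -0.3]
gripper_width: 0.225
```

```bash
python3 ho.py 10 1.2 42.6
```

```text
t 24.88 holder [10.57  1.09] z 42.48 Fh [-7.47 -1.2 ] Fz -0.29 M [0.47 1.58 0.06] zax [-0.0014 -0.     -1.    ] w 0.225
shift cm [ 0.011 -0.057 -0.012]
turn [-0.0014  0.0005 -0.    ]
```

Emit:
carry_out:
  series:
    - [[0,0.1,-0.02],[-0.002,0,0]]

```text
t: 25.0
tool_pos: [0.5744, 0.1316, 0.0425]
tool_rot: [[0.315, 0.949, -0.002], [0.949, -0.315, -0.001], [-0.001, -0.001, -1.0]]
ft_force: [-8.3, 2.4, -0.0]
gripper_width: 0.219
```

```bash
python3 ho.py 10 1.2 42.6
```

```text
t 25.0 holder [10.6  1.1] z 42.48 Fh [-8.67 -0.35] Fz -0.01 M [ 0.58  1.75 -0.02] zax [-1.6e-03 -6.0e-04 -1.0e+00] w 0.219
shift cm [ 0.01  -0.06  -0.012]
turn [-0.0013  0.001   0.0004]
```

Emit:
carry_out:
  series:
    - [[0,0.13,-0.02],[-0.002,0.001,0]]

```text
t: 25.12
tool_pos: [0.5745, 0.1316, 0.0424]
tool_rot: [[0.314, 0.949, -0.002], [0.949, -0.314, -0.0], [-0.001, -0.002, -1.0]]
ft_force: [-8.7, 2.0, 1.3]
gripper_width: 0.213
```

Emit:
carry_out:
  series:
    - [[0,0.14,-0.02],[-0.002,0.001,0]]

```text
t: 25.25
tool_pos: [0.5746, 0.1316, 0.0425]
tool_rot: [[0.314, 0.949, -0.002], [0.949, -0.314, 0.0], [-0.001, -0.002, -1.0]]
ft_force: [-9.9, 1.7, 2.8]
gripper_width: 0.217
```

```bash
python3 ho.py 10 1.2 42.6
```

```text
t 25.25 holder [10.76  1.1 ] z 42.46 Fh [-9.89 -1.47] Fz 2.84 M [ 0.66  2.42 -0.03] zax [-2.4e-03  3.0e-04 -1.0e+00] w 0.217
shift cm [ 0.01  -0.076 -0.014]
turn [-0.0024  0.0005  0.0013]
```

Emit:
carry_out:
  series:
    - [[0,0.17,-0.02],[-0.003,0,0.001]]

```text
t: 25.38
tool_pos: [0.5747, 0.1316, 0.0425]
tool_rot: [[0.314, 0.949, -0.003], [0.949, -0.314, -0.0], [-0.001, -0.003, -1.0]]
ft_force: [-11.4, 3.1, 4.2]
gripper_width: 0.217
```

Emit:
carry_out:
  series:
    - [[0,0.18,-0.02],[-0.003,0,0.001]]

```text
t: 25.5
tool_pos: [0.5747, 0.1316, 0.0425]
tool_rot: [[0.315, 0.949, -0.004], [0.949, -0.315, -0.001], [-0.002, -0.003, -1.0]]
ft_force: [-12.9, 3.1, 5.0]
gripper_width: 0.217
```

```bash
python3 ho.py 10 1.2 42.6
```

```text
t 25.5 holder [10.86  1.16] z 42.48 Fh [-13.22  -1.09] Fz 5.01 M [0.92 3.03 0.02] zax [-0.0037 -0.0013 -1.    ] w 0.217
shift cm [ 0.004 -0.086 -0.012]
turn [-0.0031  0.0024  0.0006]
```

Emit:
carry_out:
  series:
    - [[0,0.17,-0.03],[-0.003,0.001,0.001]]

```text
t: 25.62
tool_pos: [0.5747, 0.1316, 0.0425]
tool_rot: [[0.315, 0.949, -0.004], [0.949, -0.315, -0.001], [-0.002, -0.003, -1.0]]
ft_force: [-12.1, 3.2, 0.9]
gripper_width: 0.215
```

Emit:
carry_out:
  series:
    - [[0,0.17,-0.03],[-0.003,0.001,0.001]]

```text
t: 25.75
tool_pos: [0.5747, 0.1316, 0.0425]
tool_rot: [[0.315, 0.949, -0.004], [0.949, -0.315, -0.001], [-0.002, -0.004, -1.0]]
ft_force: [-10.5, 3.0, 1.4]
gripper_width: 0.219
```

Emit:
carry_out:
  series:
    - [[0,0.17,-0.03],[-0.003,0,0.001]]

```text
t: 25.88
tool_pos: [0.5747, 0.1316, 0.0425]
tool_rot: [[0.316, 0.949, -0.005], [0.949, -0.316, -0.002], [-0.003, -0.004, -1.0]]
ft_force: [-11.5, 3.2, 1.6]
gripper_width: 0.218
```

Emit:
carry_out:
  series:
    - [[0,0.17,-0.03],[-0.003,0,0]]

```text
t: 26.0
tool_pos: [0.5747, 0.1316, 0.0425]
tool_rot: [[0.315, 0.949, -0.006], [0.949, -0.315, -0.003], [-0.004, -0.004, -1.0]]
ft_force: [-11.8, 3.6, 1.9]
gripper_width: 0.217
```

Emit:
carry_out:
  series:
    - [[0,0.17,-0.03],[-0.003,0,0]]

```text
t: 26.12
tool_pos: [0.5747, 0.1316, 0.0425]
tool_rot: [[0.314, 0.949, -0.006], [0.949, -0.314, -0.003], [-0.005, -0.005, -1.0]]
ft_force: [-11.3, 3.0, 0.9]
gripper_width: 0.219
```

```bash
python3 ho.py 10 1.2 42.6
```

```text
t 26.12 holder [10.91  1.21] z 42.55 Fh [-11.7  -0.7] Fz 0.86 M [ 0.84  2.58 -0.02] zax [-0.0062 -0.0035 -1.    ] w 0.219
shift cm [-0.001 -0.091 -0.005]
turn [-0.0048  0.0053  0.0009]
```

Emit:
carry_out:
  series:
    - [[0,0.18,-0.03],[-0.005,0.003,0]]

```text
t: 26.25
tool_pos: [0.5747, 0.1316, 0.0425]
tool_rot: [[0.314, 0.95, -0.004], [0.95, -0.314, -0.002], [-0.003, -0.003, -1.0]]
ft_force: [-12.7, 2.5, 1.4]
gripper_width: 0.219
```

Emit:
carry_out:
  series:
    - [[0,0.17,-0.03],[-0.004,0.003,0]]
    - [[0,0.17,-0.03],[-0.004,0.003,0]]

```text
t: 26.5
tool_pos: [0.5746, 0.1315, 0.0425]
tool_rot: [[0.312, 0.95, -0.002], [0.95, -0.312, 0.001], [0.001, -0.002, -1.0]]
ft_force: [-11.8, 3.6, 2.4]
gripper_width: 0.218
```

Emit:
carry_out:
  series:
    - [[0,0.17,-0.02],[-0.004,0.002,0]]
    - [[0,0.17,-0.02],[-0.004,0.002,0]]

```text
t: 26.75
tool_pos: [0.5746, 0.1315, 0.0424]
tool_rot: [[0.311, 0.95, 0.0], [0.95, -0.311, 0.003], [0.003, -0.001, -1.0]]
ft_force: [-12.3, 3.5, 3.8]
gripper_width: 0.215
```

```bash
python3 ho.py 10 1.2 42.6
```

```text
t 26.75 holder [10.86  1.05] z 42.44 Fh [-12.77  -0.57] Fz 3.76 M [ 0.7   2.86 -0.01] zax [ 1.0e-04  2.8e-03 -1.0e+00] w 0.215
shift cm [ 0.016 -0.086 -0.016]
turn [-0.0008 -0.0027  0.0041]
```

Emit:
carry_out:
  series:
    - [[0,0.05,0],[0,-0.003,0.004]]
    - [[0,0.02,0],[0,0,0]]
    - [[0,0.01,0],[0,0,0]]

```text
t: 27.12
tool_pos: [0.5742, 0.1317, 0.0425]
tool_rot: [[0.314, 0.949, -0.003], [0.949, -0.314, 0.0], [-0.001, -0.003, -1.0]]
ft_force: [-4.0, 0.9, -0.7]
gripper_width: 0.222
```

```bash
python3 ho.py 10 1.2 42.4
```

```text
t 27.12 holder [10.38  1.14] z 42.45 Fh [-4.02 -0.42] Fz -0.69 M [0.17 0.83 0.01] zax [-3.3e-03  1.0e-04 -1.0e+00] w 0.222
shift cm [ 0.006 -0.038  0.005]
turn [-0.0032  0.0009  0.0007]
```

Emit:
carry_out:
  series:
    - [[0,0.01,0.01],[-0.003,0.001,0]]
    - [[0,0.01,0],[0,0,0]]

```text
t: 27.38
tool_pos: [0.5742, 0.1317, 0.0424]
tool_rot: [[0.314, 0.949, -0.0], [0.949, -0.314, 0.0], [0.0, -0.0, -1.0]]
ft_force: [-4.9, 1.2, 1.0]
gripper_width: 0.217
```

```bash
python3 ho.py 10 1.2 42.4
```

```text
t 27.38 holder [10.36  1.13] z 42.42 Fh [-5.02 -0.45] Fz 0.98 M [0.3  1.06 0.02] zax [-3.e-04  2.e-04 -1.e+00] w 0.217
shift cm [ 0.007 -0.036  0.002]
turn [-0.0004 -0.0001  0.0008]
```

Emit:
carry_out:
  series:
    - [[0,0,0],[0,0,0]]
    - [[0,0,0],[0,0,0]]
    - [[0,0,0],[0,0,0]]
    - [[0,0,0],[0,0,0]]
    - [[0,0,0],[0,0,0]]
  jaw: 0.5

```text
t: 28.0
tool_pos: [0.5758, 0.1313, 0.0428]
tool_rot: [[0.315, 0.949, 0.003], [0.949, -0.315, 0.0], [0.001, 0.003, -1.0]]
ft_force: [0.8, 0.3, -0.4]
gripper_width: 0.503
```

```bash
python3 ho.py 10 1.2 120
python3 - <<'E'
from h import *
c=vision.snapshot('scene')['img']
cv2.imwrite('pics/n1.png',cv2.resize(c[205:345,255:405],None,fx=5,fy=5,interpolation=cv2.INTER_CUBIC))
E
```

```text
t 28.0 holder [12.01  1.21] z 42.81 Fh [0.69 0.53] Fz -0.37 M [0.   0.01 0.01] zax [ 3.1e-03  3.0e-04 -1.0e+00] w 0.503
shift cm [ 0.009 -0.179 -7.719]
turn [ 0.0028 -0.0013  0.0002]
```

View pics/n1.png

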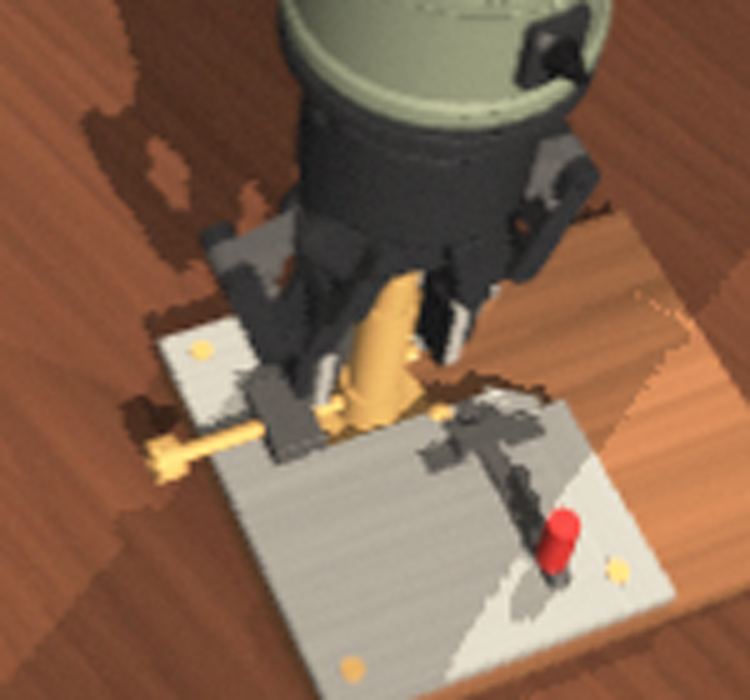

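The mandrel stands upright with its neck on the screw tip at about (340,410), and the jaws are clear. Next I lift straight up.

Emit:
carry_out:
  series:
    - [[0,-0.15,0],[0.003,-0.001,0]]
    - [[0,0,-1],[0,0,0]]
    - [[0,0,-2],[0,0,0]]
    - [[0,0,-3],[0,0,0]]
    - [[0,0,-3],[0,0,0]]
    - [[0,0,-2],[0,0,0]]
    - [[0,0,0],[0,0,0]]

```text
t: 28.92
tool_pos: [0.5743, 0.1318, 0.1596]
tool_rot: [[0.315, 0.949, 0.001], [0.949, -0.315, 0.001], [0.001, 0.001, -1.0]]
ft_force: [-0.7, -0.6, 0.1]
gripper_width: 0.501
```

```bash
python3 ho.py -18.5 112 150
python3 - <<'E'
from h import *
import pickle
S={n:vision.snapshot(n) for n in('scene','top')};pickle.dump(S,open('S4.pkl','wb'))
c=S['scene']['img']
cv2.imwrite('pics/n2.png',cv2.resize(c[205:345,255:405],None,fx=5,fy=5,interpolation=cv2.INTER_CUBIC))
E
```

```text
t 28.93 holder [10.44  1.3 ] z 159.58 Fh [-0.51 -0.76] Fz 0.1 M [-0.06 -0.02 -0.04] zax [ 1.3e-03  9.0e-04 -1.0e+00] w 0.501
shift cm [11.07  -2.89   0.969]
turn [ 0.001  -0.0012  0.0004]
```

View pics/n2.png

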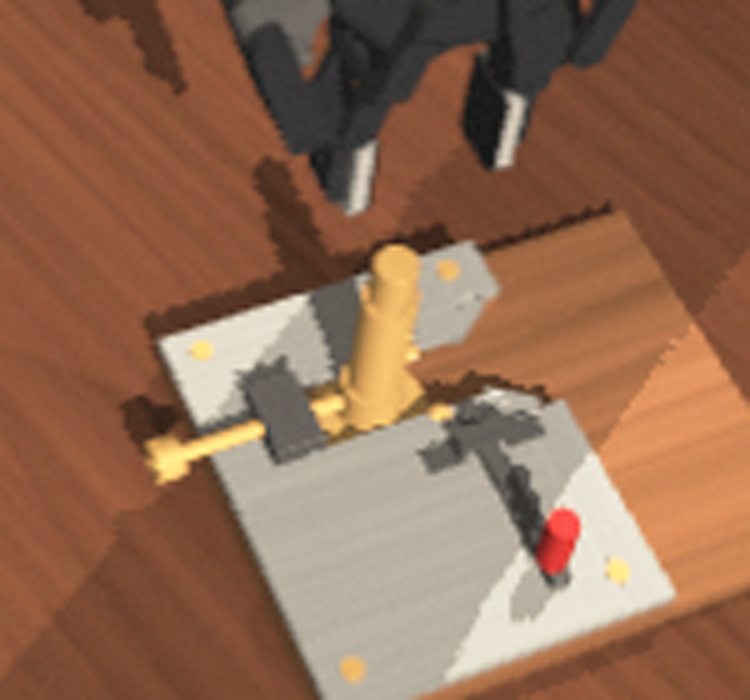

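The mandrel remains upright against the screw. I shut the jaws and move to a point outside the knob.

Emit:
carry_out:
  series:
    - [[3,-0.8,0],[0,0,0]]
    - [[4,-1.1,0],[0,0,0]]
    - [[3.5,-0.9,0],[0,0,0]]
    - [[0.5,-0.1,0],[0,0,0]]
    - [[0,0,0],[0,0,0]]
    - [[0,0,0],[0,0,0]]
  jaw: 0

```text
t: 29.78
tool_pos: [0.5796, 0.2457, 0.1533]
tool_rot: [[0.317, 0.948, -0.007], [0.948, -0.317, -0.004], [-0.006, -0.006, -1.0]]
ft_force: [-0.2, -0.7, -0.4]
gripper_width: -0.0
```

```bash
python3 ho.py -18.3 110 38
```

```text
t 29.77 holder [-20.43 111.03] z 153.32 Fh [ 0.06 -0.74] Fz -0.37 M [ 0.01 -0.   -0.04] zax [-0.0071 -0.0038 -1.    ] w -0.0
shift cm [-0.036  0.277 11.531]
turn [-0.0055  0.0058 -0.0018]
```

Emit:
carry_out:
  series:
    - [[0,0.2,2],[-0.006,0.006,0]]
    - [[0,0,3],[0,0,0]]
    - [[0,0,3],[0,0,0]]
    - [[0,0,2],[0,0,0]]
    - [[0,0,0],[0,0,0]]

```text
t: 30.4
tool_pos: [0.5828, 0.2395, 0.051]
tool_rot: [[0.322, 0.947, 0.002], [0.947, -0.322, -0.001], [-0.001, 0.002, -1.0]]
ft_force: [0.7, -0.5, 0.6]
gripper_width: 0.002
```

```bash
python3 ho.py -18.3 110 38
```

```text
t 30.4 holder [-15.45 106.16] z 51.05 Fh [ 0.81 -0.25] Fz 0.63 M [0.03 0.05 0.07] zax [ 0.0018 -0.0014 -1.    ] w 0.002
shift cm [ 0.383 -0.291  1.304]
turn [ 0.0021  0.0008 -0.0076]
```

Emit:
carry_out:
  series:
    - [[0.2,-0.28,0.9],[0.002,0.001,-0.008]]
    - [[0,0,0.4],[0,0,0]]
    - [[0,0,0],[0,0,0]]

```text
t: 30.78
tool_pos: [0.5816, 0.2421, 0.0392]
tool_rot: [[0.315, 0.949, 0.002], [0.949, -0.315, 0.001], [0.002, 0.002, -1.0]]
ft_force: [0.3, 0.4, 0.2]
gripper_width: 0.001
```

```bash
python3 ho.py -18.3 103 38
python3 - <<'E'
from h import *
S={n:vision.snapshot(n) for n in('scene','top')}
c=S['scene']['img']
cv2.imwrite('pics/n3.png',cv2.resize(c[205:345,255:405],None,fx=5,fy=5,interpolation=cv2.INTER_CUBIC))
E
```

```text
t 30.77 holder [-17.4 108.2] z 39.18 Fh [0.16 0.45] Fz 0.2 M [-0.01  0.01 -0.04] zax [ 0.0022  0.0011 -1.    ] w 0.001
shift cm [-0.52  -0.09   0.117]
turn [ 0.0018 -0.0017  0.0001]
```

View pics/n3.png

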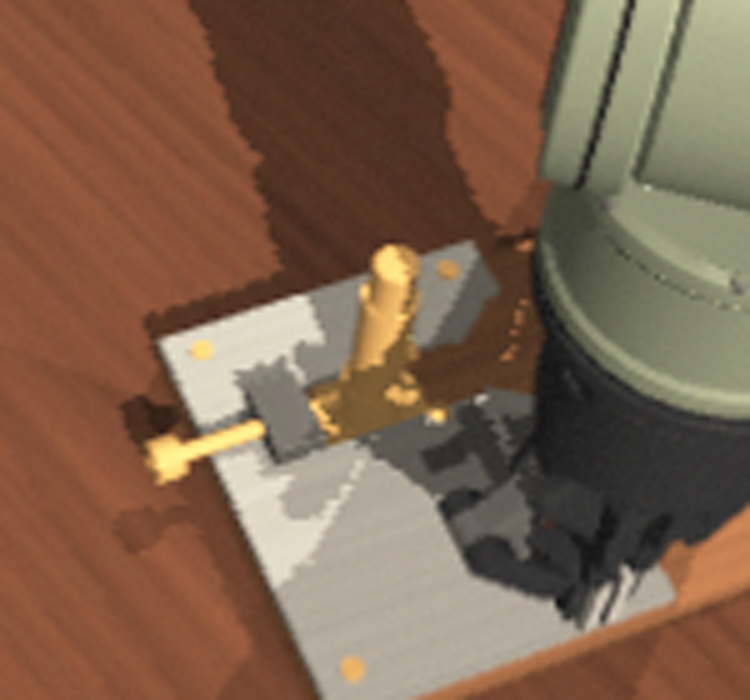

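Emit:
carry_out:
  series:
    - [[-0.3,-0.08,0.1],[0.002,-0.002,0]]
    - [[-0.3,0,0],[0,0,0]]

```text
t: 31.12
tool_pos: [0.579, 0.2366, 0.0387]
tool_rot: [[0.315, 0.949, 0.0], [0.949, -0.315, 0.0], [0.0, 0.0, -1.0]]
ft_force: [-0.7, 0.3, 0.3]
gripper_width: -0.005
```

Emit:
carry_out:
  series:
    - [[-0.3,0,0],[0,0,0]]

```text
t: 31.25
tool_pos: [0.578, 0.2337, 0.0388]
tool_rot: [[0.315, 0.949, 0.0], [0.949, -0.315, 0.0], [0.001, 0.0, -1.0]]
ft_force: [0.8, 1.7, -1.5]
gripper_width: 0.003
```

Emit:
carry_out:
  series:
    - [[-0.3,0,0],[0,0,0]]
    - [[-0.3,0,0],[0,0,0]]

```text
t: 31.5
tool_pos: [0.5761, 0.2277, 0.0388]
tool_rot: [[0.315, 0.949, 0.001], [0.949, -0.315, 0.001], [0.001, 0.0, -1.0]]
ft_force: [0.4, 2.7, -1.3]
gripper_width: -0.0
```

```bash
python3 ho.py -18.3 66 38
```

```text
t 31.5 holder [-18.13  92.85] z 38.81 Fh [-0.46  2.74] Fz -1.25 M [ 0.37 -0.06 -0.02] zax [ 7.e-04  8.e-04 -1.e+00] w -0.0
shift cm [-2.685 -0.018  0.078]
turn [ 0.0004 -0.001   0.0003]
```

Emit:
carry_out:
  series:
    - [[-0.4,0,0],[0,-0.001,0]]
    - [[-0.4,0,0],[0,0,0]]
    - [[-0.4,0,0],[0,0,0]]
    - [[-0.4,0,0],[0,0,0]]
    - [[-0.3,0,0],[0,0,0]]

```text
t: 32.12
tool_pos: [0.5696, 0.2084, 0.0388]
tool_rot: [[0.315, 0.949, 0.0], [0.949, -0.315, -0.0], [0.0, 0.0, -1.0]]
ft_force: [0.6, 1.9, -0.4]
gripper_width: 0.001
```

```bash
python3 ho.py -18.3 66 38.5
```

```text
t 32.12 holder [-18.14  72.5 ] z 38.82 Fh [-0.02  1.96] Fz -0.44 M [ 0.37 -0.11  0.02] zax [ 4.e-04 -1.e-04 -1.e+00] w 0.001
shift cm [-0.65  -0.016  0.032]
turn [ 0.0004 -0.      0.0004]
```

Emit:
carry_out:
  series:
    - [[-0.2,0,0],[0,0,0]]
    - [[-0.15,0,0],[0,0,0]]

```text
t: 32.38
tool_pos: [0.5685, 0.2048, 0.0389]
tool_rot: [[0.315, 0.949, 0.0], [0.949, -0.315, -0.0], [0.0, 0.0, -1.0]]
ft_force: [1.4, 0.7, -1.0]
gripper_width: 0.001
```

Emit:
carry_out:
  series:
    - [[-0.12,0,0],[0,0,0]]

```text
t: 32.5
tool_pos: [0.568, 0.2036, 0.0388]
tool_rot: [[0.315, 0.949, 0.0], [0.949, -0.315, -0.0], [-0.0, 0.0, -1.0]]
ft_force: [0.9, 0.8, -0.7]
gripper_width: 0.0
```

Emit:
carry_out:
  series:
    - [[-0.1,0,0],[0,0,0]]

```text
t: 32.62
tool_pos: [0.5677, 0.2026, 0.0388]
tool_rot: [[0.315, 0.949, 0.0], [0.949, -0.315, -0.0], [0.0, 0.0, -1.0]]
ft_force: [1.2, 1.5, -1.8]
gripper_width: 0.002
```

Emit:
carry_out:
  series:
    - [[-0.1,0,0],[0,0,0]]

```text
t: 32.75
tool_pos: [0.5675, 0.2021, 0.0389]
tool_rot: [[0.315, 0.949, 0.001], [0.949, -0.315, 0.001], [0.001, 0.001, -1.0]]
ft_force: [2.5, 5.9, -2.0]
gripper_width: -0.004
```

```bash
python3 ho.py -18.3 66 38.5
```

```text
t 32.75 holder [-18.14  65.8 ] z 38.88 Fh [0.47 6.41] Fz -2.02 M [ 1.3  -0.41 -0.01] zax [ 8.e-04  7.e-04 -1.e+00] w -0.004
shift cm [ 0.019 -0.016  0.038]
turn [ 0.0006 -0.0009  0.0005]
```

Emit:
carry_out:
  series:
    - [[-0.1,0,0],[0,-0.001,0]]

```text
t: 32.88
tool_pos: [0.5675, 0.202, 0.039]
tool_rot: [[0.314, 0.949, 0.001], [0.949, -0.314, 0.001], [0.002, 0.001, -1.0]]
ft_force: [2.6, 7.6, -3.5]
gripper_width: -0.001
```

Emit:
carry_out:
  series:
    - [[-0.12,0,0],[0,-0.001,0]]

```text
t: 33.0
tool_pos: [0.5675, 0.202, 0.0391]
tool_rot: [[0.314, 0.95, 0.002], [0.95, -0.314, 0.002], [0.003, 0.002, -1.0]]
ft_force: [4.3, 7.6, -5.0]
gripper_width: 0.002
```

Emit:
carry_out:
  series:
    - [[0.3,0,0],[0,0.001,0]]
    - [[1,0,0],[0,0,0]]
    - [[1.5,0,0],[0,0,0]]
    - [[1,0,-1],[0,0,0]]
    - [[0,0,-4],[0,0,0]]
    - [[0,0,-5],[0,0,0]]
    - [[0,0,-5],[0,0,0]]
    - [[0,0,0],[0,0,0]]

```text
t: 34.0
tool_pos: [0.5793, 0.2416, 0.1937]
tool_rot: [[0.312, 0.95, 0.0], [0.95, -0.312, 0.001], [0.001, -0.0, -1.0]]
ft_force: [0.1, -0.8, -0.0]
gripper_width: 0.003
```

```bash
python3 ho.py -80 220 200
python3 - <<'E'
from h import *
S={n:vision.snapshot(n) for n in('scene','top')}
c=S['scene']['img']
cv2.imwrite('pics/n4.png',cv2.resize(c[205:345,255:405],None,fx=5,fy=5,interpolation=cv2.INTER_CUBIC))
E
```

```text
t 34.0 holder [-19.46 107.07] z 193.68 Fh [ 0.35 -0.78] Fz -0.01 M [ 0.03 -0.03 -0.01] zax [ 3.0e-04  1.4e-03 -1.0e+00] w 0.003
shift cm [11.311 -6.022 -0.614]
turn [-0.0002 -0.0014  0.0029]
```

View pics/n4.png

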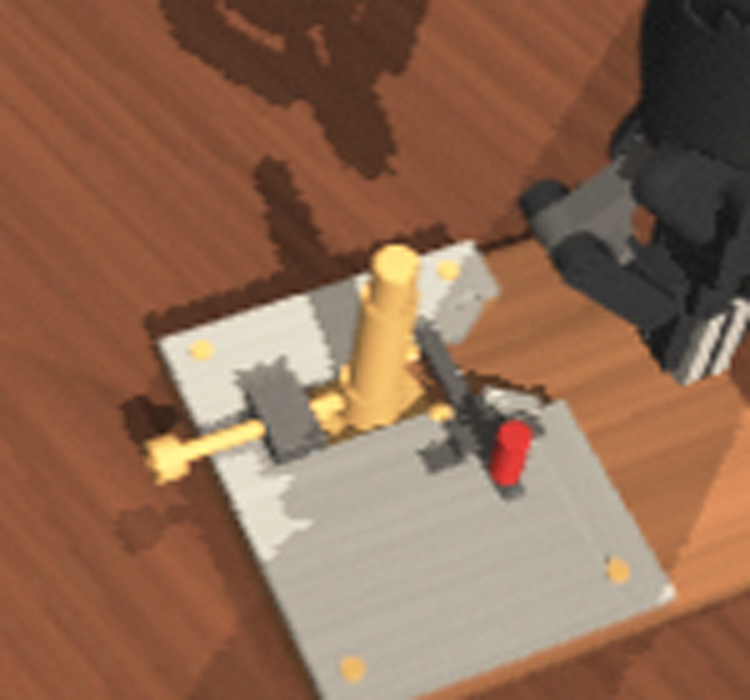

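The bolt now lies across the slot behind the neck, with the knob at about (512,450). I move the hand away and run the last checks.

Emit:
carry_out:
  series:
    - [[2,-4,-1],[0,0,0]]
    - [[2,-4.5,-1],[0,0,0]]
    - [[2,-4.5,-1],[0,0,0]]
    - [[1,-2,0],[0,0,0]]
    - [[0,0,0],[0,0,0]]
    - [[0,0,0],[0,0,0]]

```text
t: 34.85
tool_pos: [0.4526, 0.3564, 0.2147]
tool_rot: [[0.313, 0.95, -0.013], [0.95, -0.313, -0.008], [-0.012, -0.01, -1.0]]
ft_force: [0.9, -0.5, 0.3]
gripper_width: -0.001
```

```bash
python3 ho.py
python3 - <<'E'
from h import *
import pickle
S={n:vision.snapshot(n) for n in('scene','top')};pickle.dump(S,open('S5.pkl','wb'))
a=cv2.resize(S['scene']['img'][215:325,275:390],None,fx=4,fy=4,interpolation=cv2.INTER_CUBIC);b=cv2.resize(S['top']['img'][165:275,140:240],None,fx=4,fy=4,interpolation=cv2.INTER_CUBIC)
cv2.imwrite('pics/n5.png',np.hstack([a,b])[:, :800])
# knob
R=np.array([[np.cos(t:=np.radians(-18.37)),-np.sin(t)],[np.sin(t),np.cos(t)]]);tr=np.array([.564,.1339])
for n,s in S.items():
    i=s['img'].astype(int);m=((i[...,2]>130)&(i[...,1]<60)&(i[...,0]<60)).astype(np.uint8);m[:, :100]=0
    k,l,st,ce=cv2.connectedComponentsWithStats(m);j=1+np.argmax(st[1:,4]);print(n,st[j],ce[j],(R.T@(onz(s,*ce[j],.043)[:2]-tr)*1e3).round(1))
E
```

```text
t 34.85 holder [-175.79  176.02] z 214.67 Fh [ 1.04 -0.2 ] Fz 0.28 M [ 0.    0.   -0.04] zax [-0.0132 -0.0079 -0.9999] w -0.001
scene [353 294   5   7  19] [355.05263158 297.10526316] [-14.1  51.2]
top [174 230   5   4  11] [176.36363636 232.09090909] [-19.6  43.6]
```

View pics/n5.png

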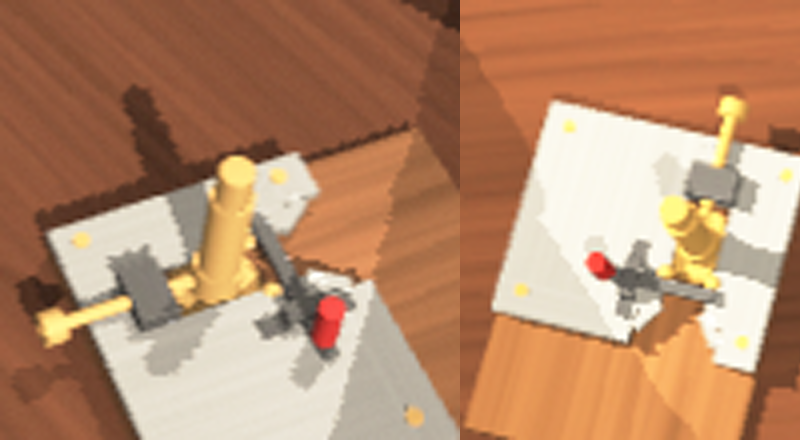

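Run:
```python
from h import *
import pickle
S=pickle.load(open('S5.pkl','rb'))
X,e=tri([ray(S['scene'],275+238/4,215+172/4),ray(S['top'],140+(676-460)/4,165+214/4)]);print('tip',X,e)
print(proj(S['scene'],(.5743,.1317,.108)),proj(S['top'],(.5743,.1317,.108)))
job.sign_off()
```

```text
tip [0.57164927 0.12960054 0.10339444] [np.float64(0.0006355278235291274), np.float64(0.000635527823529011)]
[334.15520463 257.99770569] [192.37567149 217.09826827]
the job is handed in; nothing more can be done
```

The job is done and handed in at about 35 s of the 72 s allowed. The brass mandrel stands home against the stop screw, and the keeper bolt is shut across the slot behind it.

- **Insertion:** I carried the mandrel upright to the step and slid it in with the flange under the plate. The balls were felt from about x -19, with up to about 11.5 N of push. The stop was felt at about x = 10.5 mm in my holder frame.
- **Pressing at the stop:** single-row readings were 10.5 to 13.2 N for about 1.4 s, which covers the half second asked for. No reading along the slot went above that.
- **Keeper:** I pushed the knob from outside until it met its end stop at about 8 N. That end was 0.2 mm from where I expected it.
- **Last checks:** the bolt crosses the slot in both views. In the side camera the mandrel's tip sits within 0.5 pixel of where an upright mandrel at that spot should appear. The hand is well clear, with forces near zero.

Some things did not go to plan or did not agree:

- **Unexpected resistance:** up to about 10 N was met at x -35 to -29 mm, well before the balls. I never identified the cause; it passed with steady pressure.
- **Unread forces there:** some early moves at that spot were not read row by row. I can't rule out short peaks higher than the readings show, possibly over 20 N.
- **Touching down on the step:** this gave one reading of 26 N vertically.
- **Slot centreline:** it felt about 1.2 mm off my camera estimate.
- **Triangulation:** the tip from both views came out 3 to 5 mm off the expected point. The knob came out at y 51 and 44 mm in the two views, against 48 expected.

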